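# Close the sample tins on the hand-pumped bench press

### The arm

A 6-joint arm with a two-finger parallel gripper is mounted at the origin on a cart in front of the work surface, level with it; the furniture and walls round the work are solid. World frame = base frame: x ahead of the robot, y to its left, z up, the work surface at z = 0. Lengths are in m, angles in rad, forces in N, time in s.
With the tool pointing down it reaches from about 0.275 to 0.75 m from the base axis. Payload 10.2 kg.
Tool frame: the origin (TCP) lies midway between the tips of the shut fingers; the grasp point (between the pads) lies 19 mm behind it; z points along the fingers, x is the direction in which the jaws open and shut, and the axes are right-handed (so a half turn about z gives the same grasp; the last joint's range is limited). The gripper opens to 85 mm and grips with 20 to 120 N. Pads are 22 mm wide; open, the fingers measure 114 mm over their backs; the gripper's body (76 mm by 85 mm) begins 54 mm behind the grasp point. The pads swing forward as they close: fully open they stand 13 mm farther back than shut.
Start: joints at [0.942, 0.313, 1.498, -0, 1.331, -0.223], TCP at [0.207, 0.482, 0.231] pointing down, gripper open.
Joint ranges: [-2.94, 2.94], [-0.97, 2.17], [0.19, 2.56], [-1.23, 4.37], [0.02, 3.11], [-2.88, 2.88]. Speed limits (rad/s): [2.39, 2.39, 3.01, 3.14, 3.14, 3.14].

### API

Orientations are given as a unit quaternion [x, y, z, w].
In Python, from plant import env gives the robot as it stands.
- The arm moves only by the tool send_rows, never from a script. Its argument "commands" is a list of rows, each an object with "offset": the shift along the tool's x, y, z in m, a list of three; "angular": the turn, a rotation vector about the tool's x, y, z in degrees, a list of three; "gripper": the opening, from -1 (shut) to 1 (fully open). In form: [{"offset": [x, y, z], "angular": [ax, ay, az], "gripper": gripper}, ...]. A call has 1 to 10 rows; each row is the pose to reach, as a shift and turn from the pose commanded when the call began, along the tool's axes at that moment; what a row does not reach only later rows make up. A row lasts 1/10 s, in which the tool goes at most 50 mm and 8.59 degrees, less where a joint would pass 70% of its speed; a pose out of reach is approached as far as the arm can. A call with a gripper value outside its range is refused whole. The fingers move at their own pace and stop on an object; "newtons" is the grip in N (left out, the last holds). Time passes only in rows, so rows that repeat a pose let the fingers close. It gives the time, the measured TCP pose, the force and the opening at its end, in the units of the state.
- env.read_state(): the state, without advancing time (a new reading comes with each control period).
- env.capture(name): name is "scene" or "top" or "wrist"; returns a dict with "img" (480x640x3 uint8, red, green, blue), "z_map" (480x640 float32, m along the optical axis (not along the pixel's ray), 0 where there is no reading), "camera_matrix" (3x3 intrinsics, pixels), "k1" (the pictures are not rectified: a ray, as slopes to the right and down, at radius r is drawn at 1 + k1 r^2 times it, then the intrinsics apply), "T" (4x4, takes a point from camera to world coordinates). Camera axes: x right, y up, looking along -z (the intrinsics and any distortion apply to the point x, -y, -z); pixel columns grow to the right and rows downward; lengths in m; the calibration is good to about 2 mm. A picture is of the moment at which its call begins.
- env.finish_job(): hands the job in, once; it reports no verdict.
Trained networks look in a picture, given as the dict that the camera call returned (one of the last four; its "shot" number tells which), for a name from the list of things; names that differ only in an ending like _2 or _b are one class to them, and where a whole thing is asked for, a point or a joint stands for the part that bears it (a point fixed in the world has none). Each returns a list of dicts, best first, with "p" (0 to 1); they miss things now and then, are a little off and sometimes report something else, mostly with a low value. They report only what shows in the picture. A call takes as long as a camera call. They do not tell look-alikes from the thing itself.
- env.search_frame(thing, picture): "uv" ([column, row] in pixels, amid what is visible of it).
- env.mark_of(thing, picture): "uv" ([column, row] in pixels: a listed point, or the origin of a listed thing).
The state is a dict: "clock": time; "joints": joint angles; "joint_velocities": joint speeds; "effort": joint torques, N m; "tcp_pos": TCP position; "ee_rot": TCP orientation; "force": force on the tool from outside, world axes, zero at the start; "ft_torque": the same for the moment, N m; "finger_gap": finger opening in m.
Only numpy, scipy, OpenCV 4.12 (cv2) and the standard library are available. Lean on these libraries where they do the work, as an engineer would, in place of code of your own. Each camera call takes 0.05 s, during which the arm holds its last target. There are 200 camera calls.

### The job

The sample tins at the left have their press-on lids only set in loosely. Pull the loading tray of the bench press out to its stop, stand all the tins upright in it with the lids still proud, push the tray fully home and work the pump lever in full strokes until every lid is fully home and the gauge needle has passed straight up; then hold the release valve down until the ram is fully down, stand the closed tins upright on the grey sample tray and leave the press empty with its tray fully home. Leave the sample cup at the far right and the loupe where they are.

Things in the scene. Friction and masses are not known exactly. Their poses are not given: they have to be found in the camera images.
- press: Hand-pumped hydraulic bench press, fixed: grey base 165 x 290 x 52 mm high, 4 columns, grey crosshead (125 x 290 mm, z 170 to 196 mm, nuts to 214), gauge on top to 280 mm, sprung pad under the crosshead. Origin on the bench under its middle; -x is its front, where the tray comes out; its -y side carries the pump block (76 mm high).
- press_ram (a joint): Height of the ram, which lifts the tray (m): 0 = down, top about 0.040. Each full lever stroke (down to its stop, at least 0.75 rad, and back up to rest, under 0.03 rad) raises it 10 mm and a non-return valve holds it; an incomplete stroke sinks back. So four full strokes reach the top; more gain nothing. Proud lids meet the pad at about 0.016.
- press_tray (a joint): How far the loading tray is drawn out (m): 0 = fully home under the crosshead, 0.165 = out at its stop. It slides along the press's -x (2.5 N friction), is pulled or pushed by its pull and stays where it is left.
- tray_floor (a point): Middle of the loading tray's inner floor, on its upper face (73 mm above the bench, ram down); moves with the tray, axes as the press's. Floor 104 mm (x) by 204 mm (y), fence 8 mm high, 4 mm thick: room for three tins in a row along y. At the stop the crosshead's front face is 102 mm behind this point.
- tray_pull (a point): Middle of the cross-bar of the tray's U-shaped pull: steel bar 9 mm thick, 84 mm long along the press's y, 94 mm in front of the tray with a free gap between, 76 mm above the bench (ram down). It can be pinched from above, a finger before and one behind the bar.
- press_lever (a joint): Pump lever angle (rad): 0 = up at rest (handle 0.55 rad above level), 0.8 = down at its stop. A spring brings it back up when let go. Takes about 6 N at the grip with the ram unloaded, about 12 N near the top of the ram; a press on the stop itself does no harm. It can be pushed down from above by closed fingers that follow its arc.
- lever_grip (a point): Point on the centre line of the lever's round black rubber handle (23 mm thick, 110 mm long), 150 mm from the pivot, 22 mm from the end. Pivot pin along the press's x at (-0.055, -0.185, 0.095) m in the press's frame; the handle points to the press's -y. The grip swings from 173 mm above the bench at rest down to 58 mm.
- release_top (a point): Top of the release valve's black round cap (28 mm across) on the front end of the pump block, 99 mm above the bench. Pressed straight down 8 mm (about 7 N) and held, it lets the ram sink fully in about 1 s; it springs up when let go and the ram then is held again.
- press_release (a joint): Release valve plunger (m): 0 = up (shut), 0.008 = fully pressed (open).
- press_gauge (a joint): Load gauge needle (rad): 0 = no load, at the lower left; turns clockwise with load; 2.36 = straight up, at the thick middle mark. With tins in the press and the ram at its top it reads about 2.8 to 2.9.
- sample_tray: Shallow grey plastic tray for closed samples, fixed at the right of the bench: 140 mm (x) by 240 mm (y), 12 mm high, rim 4 mm thick, floor 3 mm thick. Origin: middle of its underside.
- sample_cup: Sample cup with a screw lid, 50 mm across, 73 mm tall, bystander at the far right beyond the sample tray. Origin under it.
- loupe: Small folding loupe, 47 mm, bystander in front of the press. Origin under it.
- tin_0: Round aluminium sample tin, 52 mm diameter, body 36 mm high, about 0.15 kg, at the left of the bench at the start. Origin: middle of its underside, z up. With its lid 46 mm high while the lid stands proud, 40 mm when shut. Two or three of the four tins are there; an absent one reads None.
- tin_0_lid (a joint): Height by which the 50 mm press-on lid of tin_0 stands proud (m): about 0.006 = loose, 0 = fully home. It slides straight down into the tin and needs 8 N.
- tin_1: Round aluminium sample tin, 52 mm diameter, body 36 mm high, about 0.15 kg, at the left of the bench at the start. Origin: middle of its underside, z up. With its lid 46 mm high while the lid stands proud, 40 mm when shut. Two or three of the four tins are there; an absent one reads None.
- tin_1_lid (a joint): Height by which the 50 mm press-on lid of tin_1 stands proud (m): about 0.006 = loose, 0 = fully home. It slides straight down into the tin and needs 8 N.
- tin_2: Round aluminium sample tin, 52 mm diameter, body 36 mm high, about 0.15 kg, at the left of the bench at the start. Origin: middle of its underside, z up. With its lid 46 mm high while the lid stands proud, 40 mm when shut. Two or three of the four tins are there; an absent one reads None.
- tin_2_lid (a joint): Height by which the 50 mm press-on lid of tin_2 stands proud (m): about 0.006 = loose, 0 = fully home. It slides straight down into the tin and needs 8 N.
- tin_3: Round aluminium sample tin, 52 mm diameter, body 36 mm high, about 0.15 kg, at the left of the bench at the start. Origin: middle of its underside, z up. With its lid 46 mm high while the lid stands proud, 40 mm when shut. Two or three of the four tins are there; an absent one reads None.
- tin_3_lid (a joint): Height by which the 50 mm press-on lid of tin_3 stands proud (m): about 0.006 = loose, 0 = fully home. It slides straight down into the tin and needs 8 N.
Mind the look-alikes: they are no part of the job. Leave any orange look-alike of the tin_1 alone.

How it is judged:
By the outcome, as a careful person would: the job done as asked, in the order asked, and still so for the second after the job is handed in, with the robot touching nothing.
Of tin_0, tin_1, tin_2, tin_3 only 2 to 3 are there at a start; the rules pass over those that are not, and their reading is None.
At some moment in a run one of tin_0, tin_1, tin_2, tin_3 may be knocked a few centimetres aside while the robot is not near it.
It also fails if it takes over 200 s, if anything falls off the work surface, if the arm or the gripper's body presses on something with over 40 N, if the wrist force passes 120 N, or if a joint passes its speed limit or range.

## Working session

There is one attempt and no reset: what is moved stays moved. The work goes in short steps, Python scripts to look and compute and a tool call to move; the robot and the scene stay as the last step left them, time stands still between calls to the robot, and variables do not carry over. Pictures are saved under pics/ and viewed, about 12 in all and at most 16, crops included, and the job is handed in when it is done.

Besides the shell and the picture viewer there is one more tool, called after ">>>" as name(argument=value, ...), one argument or row to a line, values as JSON. send_rows: Moves the arm, as the interface text tells. Its arguments: {"type":"object","properties":{"commands":{"type":"array"},"newtons":{"type":"number"}},"required":["commands"]}

```bash
ls; mkdir -p pics
cat > h.py <<'E'
import numpy as np, cv2
from scipy.spatial.transform import Rotation as R
from plant import env
def snap(cam,fn=None):
    p=env.capture(cam)
    if fn: cv2.imwrite('pics/'+fn,p['img'][:,:,::-1])
    return p
def ray(p,uv):
    K=np.array(p['camera_matrix']); d=((uv[0]-K[0,2])/K[0,0],(uv[1]-K[1,2])/K[1,1])
    s=np.array(d)
    for _ in range(20): s=np.array(d)/(1+p['k1']*(s@s))
    return np.array([s[0],-s[1],-1.])
def at_z(p,uv,z):
    T=np.array(p['T']); r=T[:3,:3]@ray(p,uv); o=T[:3,3]
    return o+r*(z-o[2])/r[2]
def at_depth(p,uv):
    u,v=int(round(uv[0])),int(round(uv[1])); w=p['z_map'][max(v-2,0):v+3,max(u-2,0):u+3]; w=w[w>0]
    if not len(w): return None
    T=np.array(p['T']); return T[:3,3]+T[:3,:3]@(ray(p,uv)*np.median(w))
def cloud(p):
    K=np.array(p['camera_matrix']); h,w=p['z_map'].shape; u,v=np.meshgrid(np.arange(w),np.arange(h))
    d=np.stack([(u-K[0,2])/K[0,0],(v-K[1,2])/K[1,1]],-1); s=d.copy()
    for _ in range(20): s=d/(1+p['k1']*(s**2).sum(-1,keepdims=True))
    z=p['z_map']; c=np.stack([s[...,0]*z,-s[...,1]*z,-z],-1); T=np.array(p['T'])
    return c@T[:3,:3].T+T[:3,3]
def st():
    s=env.read_state(); q=R.from_quat(s['ee_rot']).as_matrix()
    print('t',round(s['clock'],2),'tcp',np.round(s['tcp_pos'],4),'x',np.round(q[:,0],3),'y',np.round(q[:,1],3),'z',np.round(q[:,2],3),'F',np.round(s['force'],1),'gap',round(s['finger_gap'],4),'j',np.round(s['joints'],2))
    return s
def tool(target,s=None):
    s=s or env.read_state(); return R.from_quat(s['ee_rot']).as_matrix().T@(np.array(target)-np.array(s['tcp_pos']))
E
python3 - <<'E'
from h import *
st()
for c in('top','scene'):
    p=snap(c,c+'0.png'); print(c,np.round(np.array(p['T']),3).tolist(), np.array(p['camera_matrix']).tolist(), p['k1'])
    for n in ['press','sample_tray','sample_cup','loupe','tin_0','tin_1','tin_2','tin_3','tray_floor','tray_pull','lever_grip','release_top']:
        for f in('mark_of',):
            for d in getattr(env,f)(n,p)[:3]:
                if d['p']>.2: print(c,n,round(d['p'],2),np.round(d['uv']),np.round(at_depth(p,d['uv']),3) if at_depth(p,d['uv']) is not None else None)
E
```

```text
pics
t 0.0 tcp [0.2071 0.4821 0.2307] x [ 0.395  0.919 -0.001] y [ 0.919 -0.395 -0.   ] z [-0.001 -0.001 -1.   ] F [0.2 0.1 0.5] gap 0.0854 j [ 0.94  0.31  1.5   0.    1.33 -0.22]
top [[0.028, 0.996, -0.088, 0.48], [-1.0, 0.028, -0.0, 0.06], [0.002, 0.088, 0.996, 1.242], [0.0, 0.0, 0.0, 1.0]] [[462.2130773379813, 0.0, 318.0503538698987], [0.0, 462.2130773379813, 245.90529313506167], [0.0, 0.0, 1.0]] -0.0015911574455511953
top press 0.87 [312. 194.] [0.692 0.076 0.196]
top sample_tray 0.98 [428. 306.] [ 0.437 -0.238  0.002]
top sample_cup 0.78 [470. 270.] [ 0.534 -0.337  0.041]
top sample_cup 0.3 [211. 254.] [0.556 0.337 0.044]
top loupe 0.74 [332. 297.] [0.454 0.02  0.012]
top tin_0 0.93 [180. 253.] [0.557 0.418 0.045]
top tin_0 0.91 [214. 253.] [0.559 0.33  0.044]
top tin_0 0.71 [223. 302.] [0.433 0.3   0.044]
top tin_1 0.93 [180. 253.] [0.557 0.418 0.045]
top tin_1 0.91 [214. 253.] [0.559 0.33  0.044]
top tin_1 0.71 [223. 302.] [0.433 0.3   0.044]
top tin_2 0.93 [180. 253.] [0.557 0.418 0.045]
top tin_2 0.91 [214. 253.] [0.559 0.33  0.044]
top tin_2 0.71 [223. 302.] [0.433 0.3   0.
[... 1204 characters left out ...]
[0.453 0.397 0.012]
scene tin_2 0.72 [259. 222.] [0.547 0.325 0.031]
scene tin_2 0.54 [234. 249.] [0.431 0.286 0.022]
scene tin_2 0.54 [221. 228.] [0.453 0.397 0.012]
scene tin_3 0.72 [259. 222.] [0.547 0.325 0.031]
scene tin_3 0.54 [234. 249.] [0.431 0.286 0.022]
scene tin_3 0.54 [221. 228.] [0.453 0.397 0.012]
scene tray_floor 0.62 [360. 227.] [0.676 0.029 0.141]
scene tray_floor 0.47 [364. 277.] [ 0.588 -0.08   0.099]
scene tray_pull 0.73 [316. 244.] [0.586 0.104 0.078]
scene tray_pull 0.49 [242. 214.] [0.543 0.418 0.007]
scene tray_pull 0.47 [432. 385.] [ 0.527 -0.364  0.027]
scene lever_grip 0.6 [431. 280.] [ 0.628 -0.239  0.193]
scene release_top 0.63 [364. 278.] [ 0.584 -0.082  0.099]
```

View pics/top0.png

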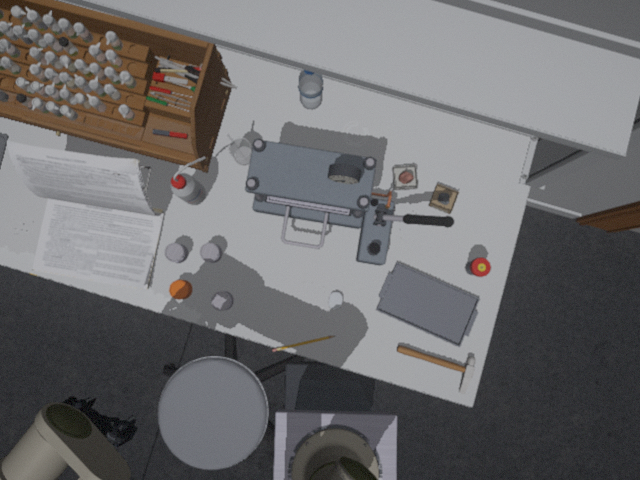

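View pics/scene0.png

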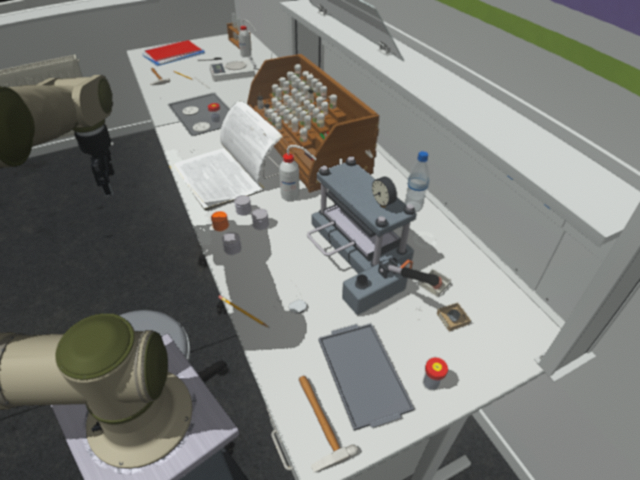

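Top view: three grey tins at about (176,252), (211,253) and (222,301); the orange look-alike is at (180,289). The press is centred near (312,190) with its pull at (303,235), the lever at (430,220) and the release cap at (374,247). The sample tray is at (428,302) and the loupe at (335,298). Next I'll measure precisely.

```bash
cat > m.py <<'E'
from h import *
def rect(pts):
    (c,(w,h),a)=cv2.minAreaRect((pts*1000).astype(np.float32)); b=cv2.boxPoints(((c),(w,h),a))/1000
    e=[b[1]-b[0],b[2]-b[1]]; l=max(e,key=np.linalg.norm); 
    if l[1]<0:l=-l
    return np.array(c)/1000,sorted((w,h)),l/np.linalg.norm(l)
if __name__=='__main__':
    p=snap('top'); C=cloud(p); X,Y,Z=C[...,0],C[...,1],C[...,2]; ok=p['z_map']>0
    def blob(m,seed):
        n,l=cv2.connectedComponents(m.astype(np.uint8)); return l==l[seed[1],seed[0]]
    m=ok&(Z>.185)&(Z<.202)&(abs(X-.68)<.15)&(Y>-.09)&(Y<.25); m=cv2.morphologyEx(m.astype(np.uint8),cv2.MORPH_OPEN,np.ones((5,5)))>0
    print('crosshead',rect(C[m][:,:2]))
    m=ok&(Z>.066)&(Z<.086)&(X>.45)&(X<.63)&(Y>.05)&(Y<.2)
    print('pull',m.sum(),C[m].mean(0),rect(C[m][:,:2]))
    m=ok&(Z>.09)&(Z<.106)&(X>.5)&(X<.65)&(Y>-.13)&(Y<-.03); print('cap',m.sum(),C[m].mean(0),rect(C[m][:,:2]))
    m=ok&(Z>.11)&(Z<.25)&(X>.5)&(X<.75)&(Y>-.35)&(Y<-.14); print('lever',m.sum(),rect(C[m][:,:2]), C[m][np.argsort(C[m][:,1])[:8]].mean(0))
    for s in[(176,250),(211,252),(222,299),(180,289)]:
        yy,xx=np.mgrid[:480,:640]; near=(abs(xx-s[0])<22)&(abs(yy-s[1])<22)
        m=ok&near&(Z>.036)&(Z<.055); m=blob(m,s); q=C[m]; cc,r=cv2.minEnclosingCircle((q[:,:2]*1000).astype(np.float32)); print('tin',s,m.sum(),np.round(q.mean(0),4),np.array(cc)/1000,r,'z',np.percentile(q[:,2],[10,50,90]).round(4), p['img'][s[1],s[0]])
    hsv=p['img'].astype(int); m=ok&(X>.3)&(X<.58)&(Y<-.1)&(Y>-.36)&(hsv.sum(-1)<330)&(abs(Z)<.02); m=cv2.morphologyEx(m.astype(np.uint8),cv2.MORPH_OPEN,np.ones((7,7)))>0; m=blob(m,(428,302)); print('stray',m.sum(),rect(C[m][:,:2]))
E
python3 m.py
```

```text
crosshead (array([0.73889893, 0.08118203]), [126.0048828125, 289.89825439453125], array([0.13281491, 0.9911409 ], dtype=float32))
pull 211 [0.59428102 0.10606902 0.07942059] (array([0.60349005, 0.10148724]), [44.75455856323242, 105.47491455078125], array([0.09721653, 0.9952633 ], dtype=float32))
cap 118 [ 0.59427105 -0.08284045  0.09937718] (array([ 0.60903656, -0.08590434]), [27.229705810546875, 85.1787338256836], array([-0.9905983 ,  0.13680261], dtype=float32))
lever 506 (array([ 0.64405682, -0.19575435]), [26.912593841552734, 110.89069366455078], array([0.101209 , 0.9948652], dtype=float32)) [ 0.63741603 -0.24853816  0.19065703]
tin (176, 250) 301 [0.5598 0.4329 0.0444] [0.56022443 0.43303159] 25.353181838989258 z [0.0415 0.0444 0.0473] [145 142 150]
tin (211, 252) 300 [0.5629 0.3416 0.0439] [0.56281348 0.34139795] 25.475942611694336 z [0.0403 0.0441 0.0472] [145 143 150]
tin (222, 299) 313 [0.4379 0.3053 0.0443] [0.4377818 0.3056796] 25.29157066345215 z [0.0408 0.0444 0.0474] [144 142 152]
tin (180, 289) 272 [0.4638 0.4169 0.0391] [0.46404657 0.4170224 ] 25.773637771606445 z [0.0366 0.0389 0.0422] [119  69  48]
stray 307200 (array([0.48127438, 0.0425083 ]), [1610.7205810546875, 2771.662353515625], array([-0.01975909,  0.99980474], dtype=float32))
```

```bash
cat >> h.py <<'E'
P0=np.array([.7389,.0812]); EY=np.array([.1333,.9911]); EX=np.array([.9911,-.1333])
def toP(q): q=np.asarray(q)[...,:2]-P0; return np.stack([q@EX,q@EY],-1)
def toW(x,y): return P0+x*EX+y*EY
E
python3 - <<'E'
from h import *; from m import rect
p=snap('top'); C=cloud(p); ok=p['z_map']>0; Q=toP(C); Z=C[...,2]
m=ok&(Z>.06)&(Z<.09)&(Q[...,0]<-.11)&(Q[...,0]>-.3)&(abs(Q[...,1])<.08)
q=Q[m]; print('pull x',np.percentile(q[:,0],[0,5,50,95,100]),'y',np.percentile(q[:,1],[0,2,50,98,100]))
b=q[:,0]<np.percentile(q[:,0],2)+.012; print('bar',q[b].mean(0),b.sum(),np.median(Z[m][b]))
m=ok&(Z>.09)&(Z<.106)&(Q[...,0]<-.09)&(Q[...,1]<-.1); print('cap',Q[m].mean(0),m.sum(),toW(*Q[m].mean(0)))
print('predict grip world',toW(-.055,-.313))
i=p['img'].astype(int); X,Y=C[...,0],C[...,1]
# grey tray: darker than bench within area
m=(ok&(X>.3)&(X<.57)&(Y<-.1)&(Y>-.38)&(i.sum(-1)<300)&(Z<.025)).astype(np.uint8); m=cv2.morphologyEx(m,cv2.MORPH_OPEN,np.ones((9,9)))
n,l=cv2.connectedComponents(m); m=l==l[302,428]; print('stray',l[302,428],m.sum(),rect(C[m][:,:2]),i[302,428])
E
```

```text
pull x [-0.15805068 -0.15701822 -0.14966583 -0.11467482 -0.11034735] y [-0.05375112 -0.05294586  0.00124174  0.05354388  0.05481421]
bar [-1.52854220e-01 -1.52375764e-04] 151 0.07936425226021981
cap [-0.36397785 -0.16212621] 161 [ 0.35655013 -0.03096504]
predict grip world [ 0.6426666 -0.2216828]
stray 0 307200 (array([0.48135269, 0.04543152]), [1609.13720703125, 2775.427001953125], array([-0.0214447 ,  0.99977005], dtype=float32)) [109 110 119]
```

>>> send_rows(
  commands=[
    {"offset":[0,0,0],"angular":[0,0,8.3],"gripper":0.4},
    {"offset":[0,0,0],"angular":[0,0,16.6],"gripper":0.4},
    {"offset":[0,0,0],"angular":[0,0,24.9],"gripper":0.4},
    {"offset":[0,0,0],"angular":[0,0,33.2],"gripper":0.4},
    {"offset":[0,0,0],"angular":[0,0,41.5],"gripper":0.4},
    {"offset":[0,0,0],"angular":[0,0,49.8],"gripper":0.4},
    {"offset":[0,0,0],"angular":[0,0,58.1],"gripper":0.4},
    {"offset":[0,0,0],"angular":[0,0,66.4],"gripper":0.4},
    {"offset":[0,0,0],"angular":[0,0,74.4],"gripper":0.4},
    {"offset":[0,0,0],"angular":[0,0,74.4],"gripper":0.4},
  ],
)

```text
clock: 2.4
tcp_pos: [0.2073, 0.4824, 0.2313]
ee_rot: [0.998, -0.067, 0.0, -0.0]
force: [0.6, 0.6, 0.5]
finger_gap: 0.0598
```

```bash
python3 -c "
from h import *
s=st();print(tool([*toW(-.15,0),.13]))"
```

```text
t 2.4 tcp [0.2073 0.4824 0.2313] x [ 0.991 -0.134  0.   ] y [-0.134 -0.991 -0.   ] z [ 0.  0. -1.] F [0.6 0.6 0.5] gap 0.0598 j [0.94 0.31 1.5  0.   1.33 1.08]
[0.43069326 0.32626973 0.10131617]
```

>>> send_rows(
  commands=[
    {"offset":[0.428,0.326,0.05],"angular":[0,0,0],"gripper":0.2},
    {"offset":[0.428,0.326,0.05],"angular":[0,0,0],"gripper":0.2},
    {"offset":[0.428,0.326,0.05],"angular":[0,0,0],"gripper":0.2},
    {"offset":[0.428,0.326,0.05],"angular":[0,0,0],"gripper":0.2},
    {"offset":[0.428,0.326,0.05],"angular":[0,0,0],"gripper":0.2},
    {"offset":[0.428,0.326,0.05],"angular":[0,0,0],"gripper":0.2},
    {"offset":[0.428,0.326,0.05],"angular":[0,0,0],"gripper":0.2},
    {"offset":[0.428,0.326,0.05],"angular":[0,0,0],"gripper":0.2},
    {"offset":[0.428,0.326,0.05],"angular":[0,0,0],"gripper":0.2},
    {"offset":[0.428,0.326,0.05],"angular":[0,0,0],"gripper":0.2},
  ],
)

```text
clock: 3.4
tcp_pos: [0.5609, 0.1289, 0.1849]
ee_rot: [0.998, -0.065, 0.0, -0.0]
force: [0.6, 1.2, 0.4]
finger_gap: 0.0512
```

>>> send_rows(
  commands=[
    {"offset":[0,0,0],"angular":[0,0,0],"gripper":0.2},
    {"offset":[0,0,0],"angular":[0,0,0],"gripper":0.2},
    {"offset":[0,0,0],"angular":[0,0,0],"gripper":0.2},
  ],
)

```text
clock: 3.7
tcp_pos: [0.5591, 0.1314, 0.1851]
ee_rot: [0.998, -0.065, -0.0, -0.0]
force: [-0.4, 0.5, 0.0]
finger_gap: 0.0513
```

```bash
python3 -c "
from h import *
s=st();print(tool([*toW(-.1525,0),.06]))
p=snap('wrist','w0.png')
for d in env.mark_of('tray_pull',p)[:2]: print(d, at_z(p,d['uv'],.078),toP(at_z(p,d['uv'],.078)))
p=snap('top')
for d in env.search_frame('sample_tray',p)[:2]: print(d)
C=cloud(p);print(p['img'][285:325:8,428],p['img'][302,380:480:8].tolist(), p['img'][340,390:400:5].tolist())
"
```

```text
t 3.7 tcp [0.5591 0.1314 0.1851] x [ 0.991 -0.13  -0.   ] y [-0.13  -0.991 -0.   ] z [-0.  0. -1.] F [-0.4  0.5  0. ] gap 0.0513 j [0.03 0.46 1.41 0.   1.27 0.16]
[0.03235331 0.02587159 0.12511159]
{'uv': [352.0, 270.4], 'p': 0.75} [0.58533402 0.10504716 0.078     ] [-0.15537807  0.00316457]
{'uv': [428.3, 302.3], 'p': 0.78}
{'uv': [328.2, 192.9], 'p': 0.49}
[[112 114 122]
 [109 111 117]
 [106 108 116]
 [107 110 118]
 [105 108 116]] [[99, 103, 107], [109, 111, 118], [110, 111, 121], [105, 109, 117], [111, 112, 120], [109, 112, 120], [110, 112, 119], [107, 108, 116], [106, 110, 119], [106, 109, 115], [106, 108, 114], [102, 105, 111], [62, 64, 70]] [[165, 166, 168], [164, 165, 167]]
```

>>> send_rows(
  commands=[
    {"offset":[0.031,0.025,0.04],"angular":[0,0,0],"gripper":0.2},
    {"offset":[0.031,0.025,0.08],"angular":[0,0,0],"gripper":0.2},
    {"offset":[0.031,0.025,0.12],"angular":[0,0,0],"gripper":0.2},
    {"offset":[0.031,0.025,0.122],"angular":[0,0,0],"gripper":0.2},
    {"offset":[0.031,0.025,0.122],"angular":[0,0,0],"gripper":-1},
    {"offset":[0.031,0.025,0.122],"angular":[0,0,0],"gripper":-1},
    {"offset":[0.031,0.025,0.122],"angular":[0,0,0],"gripper":-1},
    {"offset":[0.031,0.025,0.122],"angular":[0,0,0],"gripper":-1},
    {"offset":[0.031,0.025,0.122],"angular":[0,0,0],"gripper":-1},
    {"offset":[0.031,0.025,0.122],"angular":[0,0,0],"gripper":-1},
  ],
  newtons=25,
)

```text
clock: 4.9
tcp_pos: [0.5879, 0.102, 0.0653]
ee_rot: [0.998, -0.067, 0.002, -0.0]
force: [-2.0, 1.3, 7.4]
finger_gap: 0.0076
```

>>> send_rows(
  commands=[
    {"offset":[-0.02,0,0],"angular":[0,0,0],"gripper":-1},
    {"offset":[-0.04,0,0],"angular":[0,0,0],"gripper":-1},
    {"offset":[-0.06,0,0],"angular":[0,0,0],"gripper":-1},
    {"offset":[-0.08,0,0],"angular":[0,0,0],"gripper":-1},
    {"offset":[-0.1,0,0],"angular":[0,0,0],"gripper":-1},
    {"offset":[-0.12,0,0],"angular":[0,0,0],"gripper":-1},
    {"offset":[-0.14,0,0],"angular":[0,0,0],"gripper":-1},
    {"offset":[-0.155,0,0],"angular":[0,0,0],"gripper":-1},
    {"offset":[-0.165,0,0],"angular":[0,0,0],"gripper":-1},
    {"offset":[-0.165,0,0],"angular":[0,0,0],"gripper":-1},
  ],
)

```text
clock: 5.9
tcp_pos: [0.4249, 0.1244, 0.0652]
ee_rot: [0.998, -0.067, 0.003, -0.001]
force: [-0.2, 5.3, 8.4]
finger_gap: 0.0078
```

```bash
python3 -c "
from h import *
s=st();print(toP(s['tcp_pos']))"
```

```text
t 5.9 tcp [0.4249 0.1244 0.0652] x [ 0.991 -0.133  0.006] y [-0.133 -0.991 -0.002] z [ 0.007  0.001 -1.   ] F [-0.2  5.3  8.4] gap 0.0078 j [0.02 0.36 1.94 0.   0.84 0.15]
[-0.31698965  0.00096238]
```

>>> send_rows(
  commands=[
    {"offset":[-0.004,0,0],"angular":[0,0,0],"gripper":-1},
    {"offset":[-0.006,0,0],"angular":[0,0,0],"gripper":-1},
    {"offset":[-0.006,0,0],"angular":[0,0,0],"gripper":-1},
  ],
)

```text
clock: 6.2
tcp_pos: [0.4247, 0.1244, 0.0659]
ee_rot: [0.998, -0.067, 0.01, -0.001]
force: [26.0, 1.6, -11.7]
finger_gap: 0.008
```

>>> send_rows(
  commands=[
    {"offset":[0.006,0,0],"angular":[0,0,0],"gripper":0.0},
    {"offset":[0.006,0,0],"angular":[0,0,0],"gripper":0.0},
    {"offset":[0.006,0,0],"angular":[0,0,0],"gripper":0.0},
    {"offset":[0.006,0,0],"angular":[0,0,0],"gripper":0.0},
    {"offset":[0.006,0,-0.05],"angular":[0,0,0],"gripper":0.45},
    {"offset":[0.006,0,-0.1],"angular":[0,0,0],"gripper":0.45},
    {"offset":[0.006,-0.05,-0.11],"angular":[0,0,0],"gripper":0.45},
    {"offset":[0.006,-0.1,-0.11],"angular":[0,0,0],"gripper":0.45},
  ],
)

```text
clock: 7.0
tcp_pos: [0.4377, 0.2227, 0.1758]
ee_rot: [0.998, -0.068, 0.002, -0.001]
force: [1.1, -1.1, -0.2]
finger_gap: 0.0618
```

```bash
cat > tins.py <<'E'
from h import *
def tins(p):
    C=cloud(p); ok=p['z_map']>0; out=[]; uv=[]
    for n in ['tin_0']:
        for d in env.mark_of(n,p)[:8]:
            u,v=[int(round(t)) for t in d['uv']]
            if d['p']<.25: continue
            z0=C[max(v-3,0):v+4,max(u-3,0):u+4,2]; z0=np.median(z0)
            near=np.zeros(ok.shape,bool); near[max(v-24,0):v+24,max(u-24,0):u+24]=1
            m=(ok&near&(abs(C[...,2]-z0)<.01)).astype(np.uint8); l=cv2.connectedComponents(m)[1]
            if l[v,u]==0: continue
            q=C[l==l[v,u]]; cc,r=cv2.minEnclosingCircle((q[:,:2]*1000).astype(np.float32)); c=np.array(cc)/1000
            col=p['img'][v,u]; orange=int(col[0])-int(col[2])>40
            if any(np.hypot(*(c-o))<.02 for o in out): continue
            out.append(c); print('tin p%.2f'%d['p'],(u,v),c.round(4),'r%.1f'%r,'z%.4f'%np.median(q[:,2]),'P',toP(c).round(4),'ORANGE' if orange else '')
    return out
E
python3 - <<'E'
from tins import *
s=st(); p=snap('top','top1.png'); 
for c in tins(p): print(tool([*c,.1],s).round(4))
C=cloud(p); Q=toP(C); Z=C[...,2]; ok=p['z_map']>0
m=ok&(Z>.065)&(Z<.09)&(Q[...,0]>-.25)&(Q[...,0]<-.09)&(abs(Q[...,1])<.12); q=Q[m]
print('tray',np.percentile(q[:,0],[0,1,50]),np.percentile(q[:,1],[0,1,50,99,100]))
for d in env.mark_of('tray_floor',p)[:2]: print(d,toP(at_z(p,d['uv'],.073)))
for d in env.mark_of('tray_pull',p)[:2]: print(d,toP(at_z(p,d['uv'],.078)))
E
```

```text
t 7.0 tcp [0.4377 0.2227 0.1758] x [ 0.991 -0.136  0.005] y [-0.136 -0.991 -0.002] z [ 0.005  0.001 -1.   ] F [ 1.1 -1.1 -0.2] gap 0.0618 j [ 0.23  0.29  1.68 -0.    1.16  0.37]
tin p0.80 (182, 289) [0.4641 0.4182] r25.6 z0.0385 P [-0.3172  0.2974] ORANGE
tin p0.63 (212, 254) [0.5631 0.342 ] r25.6 z0.0443 P [-0.209  0.235] 
tin p0.57 (179, 249) [0.5607 0.4327] r25.8 z0.0445 P [-0.2235  0.3246] 
[-0.0008 -0.1971  0.0761]
[ 0.1076 -0.1351  0.0765]
[ 0.0929 -0.2246  0.0766]
tray [-0.24999616 -0.23629046 -0.16583377] [-0.10542721 -0.10320775  0.00101615  0.10442561  0.10723371]
{'uv': [298.1, 254.5], 'p': 0.71} [-0.18156973  0.00480844]
{'uv': [289.4, 309.9], 'p': 0.59} [-0.32216187  0.00318596]
```

View pics/top1.png

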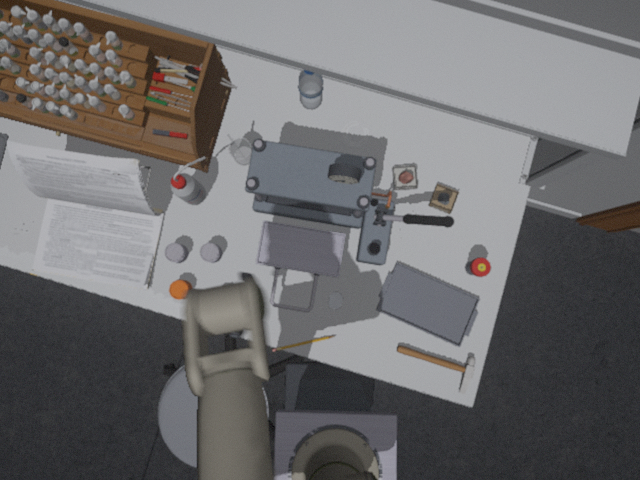

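The tray is out at its stop: (300,247) in the image, and 26 N of pull met resistance. Next I pick the tin at (212,254).

>>> send_rows(
  commands=[
    {"offset":[0.03,-0.04,0],"angular":[0,0,0],"gripper":0.7},
    {"offset":[0.06,-0.08,0],"angular":[0,0,0],"gripper":0.7},
    {"offset":[0.09,-0.115,0],"angular":[0,0,0],"gripper":0.7},
    {"offset":[0.108,-0.135,0.03],"angular":[0,0,0],"gripper":0.7},
    {"offset":[0.108,-0.135,0.07],"angular":[0,0,0],"gripper":0.7},
    {"offset":[0.108,-0.135,0.1],"angular":[0,0,0],"gripper":0.7},
    {"offset":[0.108,-0.135,0.1],"angular":[0,0,0],"gripper":0.7},
    {"offset":[0.108,-0.135,0.1],"angular":[0,0,0],"gripper":0.7},
  ],
)

```text
clock: 8.0
tcp_pos: [0.5623, 0.3403, 0.074]
ee_rot: [0.998, -0.067, 0.0, 0.0]
force: [0.3, 0.8, 0.4]
finger_gap: 0.0728
```

```bash
python3 -c "
from h import *
s=st();print(tool([.5630,.3418,.006]))
p=snap('wrist','w1.png')
for d in env.mark_of('tin_0',p)[:3]: print(d, at_z(p,d['uv'],.0), at_depth(p,d['uv']))
"
```

```text
t 8.0 tcp [0.5623 0.3403 0.074 ] x [ 0.991 -0.134  0.   ] y [-0.134 -0.991 -0.   ] z [ 0. -0. -1.] F [0.3 0.8 0.4] gap 0.0728 j [ 0.37  0.75  1.24 -0.    1.16  0.5 ]
[ 0.00050628 -0.00157314  0.06801341]
{'uv': [150.0, 323.3], 'p': 0.88} [0.43402071 0.30568666 0.        ] [0.45322003 0.32171794 0.03001863]
{'uv': [138.6, 165.0], 'p': 0.8} [0.4598722  0.41787515 0.        ] [0.47989773 0.41846295 0.03850781]
{'uv': [284.9, 111.8], 'p': 0.75} [0.55688664 0.4354488  0.        ] [0.56002816 0.43254598 0.04398276]
```

View pics/w1.png

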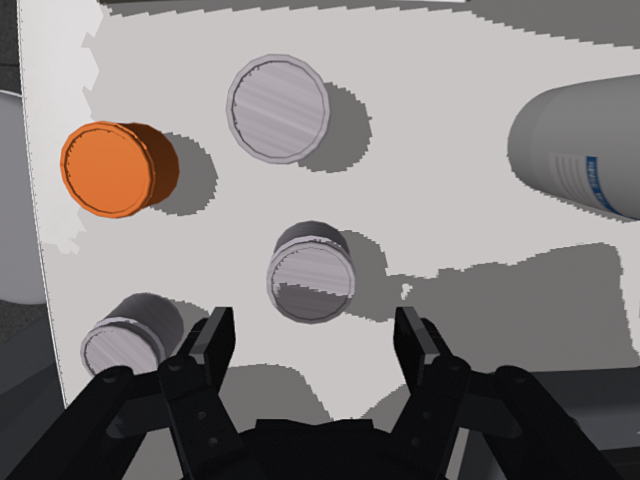

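The tin at (311,285) sits centred between the fingertips (columns 222–405). Descend and grip.

>>> send_rows(
  commands=[
    {"offset":[0,-0.001,0.035],"angular":[0,0,0],"gripper":0.7},
    {"offset":[0,-0.001,0.067],"angular":[0,0,0],"gripper":0.7},
    {"offset":[0,-0.001,0.067],"angular":[0,0,0],"gripper":0.7},
    {"offset":[0,-0.001,0.067],"angular":[0,0,0],"gripper":-0.2},
    {"offset":[0,-0.001,0.067],"angular":[0,0,0],"gripper":-0.2},
    {"offset":[0,-0.001,0.067],"angular":[0,0,0],"gripper":-0.2},
    {"offset":[0,-0.001,0.067],"angular":[0,0,0],"gripper":-0.2},
    {"offset":[0,-0.001,0.067],"angular":[0,0,0],"gripper":-0.2},
  ],
  newtons=30,
)

```text
clock: 8.9
tcp_pos: [0.5633, 0.3428, 0.0091]
ee_rot: [0.998, -0.067, 0.002, -0.001]
force: [1.4, -0.1, 7.6]
finger_gap: 0.051
```

>>> send_rows(
  commands=[
    {"offset":[0,0,-0.04],"angular":[0,0,0],"gripper":-0.2},
    {"offset":[0,0,-0.08],"angular":[0,0,0],"gripper":-0.2},
    {"offset":[0,0,-0.12],"angular":[0,0,0],"gripper":-0.2},
    {"offset":[0,0,-0.13],"angular":[0,0,0],"gripper":-0.2},
    {"offset":[0,0,-0.13],"angular":[0,0,0],"gripper":-0.2},
  ],
)

```text
clock: 9.4
tcp_pos: [0.5626, 0.3426, 0.1387]
ee_rot: [0.998, -0.067, 0.002, -0.001]
force: [0.0, 0.8, -2.4]
finger_gap: 0.0511
```

```bash
python3 -c "
from h import *
s=st()
for y in (.066,0,-.066): print(y,tool([*toW(-.165,y),.081]))
p=snap('wrist','w2.png')
"
```

```text
t 9.4 tcp [0.5626 0.3426 0.1387] x [ 0.991 -0.133  0.004] y [-0.133 -0.991 -0.002] z [ 0.004  0.002 -1.   ] F [ 0.   0.8 -2.4] gap 0.0511 j [ 0.37  0.68  1.17 -0.    1.28  0.5 ]
0.066 [0.04433014 0.16969656 0.05746605]
0 [0.04431327 0.23569799 0.05732099]
-0.066 [0.04429641 0.30169941 0.05717593]
```

>>> send_rows(
  commands=[
    {"offset":[0.005,0.04,-0.02],"angular":[0,0,0],"gripper":-0.2},
    {"offset":[0.012,0.08,-0.02],"angular":[0,0,0],"gripper":-0.2},
    {"offset":[0.018,0.12,-0.02],"angular":[0,0,0],"gripper":-0.2},
    {"offset":[0.024,0.16,-0.02],"angular":[0,0,0],"gripper":-0.2},
    {"offset":[0.03,0.2,-0.02],"angular":[0,0,0],"gripper":-0.2},
    {"offset":[0.036,0.24,-0.02],"angular":[0,0,0],"gripper":-0.2},
    {"offset":[0.042,0.28,-0.02],"angular":[0,0,0],"gripper":-0.2},
    {"offset":[0.044,0.302,-0.01],"angular":[0,0,0],"gripper":-0.2},
    {"offset":[0.044,0.302,0.01],"angular":[0,0,0],"gripper":-0.2},
    {"offset":[0.044,0.302,0.03],"angular":[0,0,0],"gripper":-0.2},
  ],
)

```text
clock: 10.45
tcp_pos: [0.5643, 0.0363, 0.1038]
ee_rot: [0.998, -0.068, -0.001, -0.0]
force: [0.9, 0.5, -1.2]
finger_gap: 0.0513
```

>>> send_rows(
  commands=[
    {"offset":[0,0,0],"angular":[0,0,0],"gripper":-0.2},
    {"offset":[0,0,0],"angular":[0,0,0],"gripper":-0.2},
  ],
)

```text
clock: 10.65
tcp_pos: [0.5648, 0.0372, 0.1054]
ee_rot: [0.998, -0.067, -0.001, -0.0]
force: [-0.1, -0.6, -1.1]
finger_gap: 0.051
```

```bash
python3 -c "
from h import *
s=st()
for y in (.066,0,-.066): print(y,tool([*toW(-.165,y),.083]))
p=snap('wrist','w2.png')
"
```

```text
t 10.65 tcp [0.5648 0.0372 0.1054] x [ 0.991 -0.133 -0.002] y [-0.133 -0.991  0.   ] z [-0.002  0.    -1.   ] F [-0.1 -0.6 -1.1] gap 0.051 j [-0.14  0.53  1.53 -0.    1.09 -0.01]
0.066 [ 0.00174367 -0.13278321  0.02241926]
0 [ 0.00172352 -0.06678163  0.02242088]
-0.066 [ 0.00170336 -0.00078005  0.0224225 ]
```

View pics/w2.png

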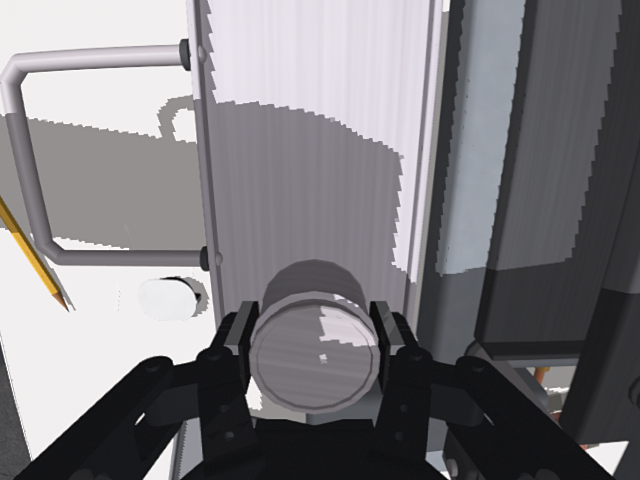

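The tin at (315,350) is upright, centred between the tray fences (columns 205–425). Lower and release.

>>> send_rows(
  commands=[
    {"offset":[0.0015,0,0.012],"angular":[0,0,0],"gripper":-0.2},
    {"offset":[0.0015,0,0.021],"angular":[0,0,0],"gripper":-0.2},
    {"offset":[0.0015,0,0.0225],"angular":[0,0,0],"gripper":-0.2},
    {"offset":[0.0015,0,0.0225],"angular":[0,0,0],"gripper":0.45},
    {"offset":[0.0015,0,0.0225],"angular":[0,0,0],"gripper":0.45},
    {"offset":[0.0015,0,0.0225],"angular":[0,0,0],"gripper":0.45},
    {"offset":[0.0015,0,-0.02],"angular":[0,0,0],"gripper":0.45},
    {"offset":[0.0015,0,-0.065],"angular":[0,0,0],"gripper":0.5},
    {"offset":[0.0,-0.04,-0.075],"angular":[0,0,0],"gripper":0.6},
    {"offset":[0.0,-0.08,-0.075],"angular":[0,0,0],"gripper":0.7},
  ],
)

```text
clock: 11.7
tcp_pos: [0.577, 0.1168, 0.1841]
ee_rot: [0.998, -0.068, 0.003, -0.0]
force: [0.2, -0.2, -0.3]
finger_gap: 0.0725
```

```bash
cat > look.py <<'E'
from tins import *
s=st(); p=snap('top')
for c in tins(p): print(tool([*c,.085],s).round(4))
E
python3 look.py
```

```text
t 11.7 tcp [0.577  0.1168 0.1841] x [ 0.991 -0.135  0.005] y [-0.135 -0.991 -0.001] z [ 0.005  0.    -1.   ] F [ 0.2 -0.2 -0.3] gap 0.0725 j [0.   0.49 1.37 0.   1.28 0.14]
tin p0.85 (182, 286) [0.4646 0.4174] r26.5 z0.0388 P [-0.3166  0.2967] ORANGE
tin p0.75 (221, 302) [0.4381 0.3055] r25.8 z0.0441 P [-0.3281  0.1823] 
tin p0.56 (328, 252) [0.5678 0.0357] r25.0 z0.1172 P [-0.1635 -0.0679] 
[-0.1525 -0.2826  0.0985]
[-0.1637 -0.1681  0.0984]
[0.0013 0.0817 0.0991]
```

>>> send_rows(
  commands=[
    {"offset":[-0.035,-0.035,0],"angular":[0,0,0],"gripper":0.7},
    {"offset":[-0.07,-0.07,0],"angular":[0,0,0],"gripper":0.7},
    {"offset":[-0.105,-0.105,0],"angular":[0,0,0],"gripper":0.7},
    {"offset":[-0.14,-0.14,0],"angular":[0,0,0],"gripper":0.7},
    {"offset":[-0.164,-0.167,0.02],"angular":[0,0,0],"gripper":0.7},
    {"offset":[-0.164,-0.167,0.06],"angular":[0,0,0],"gripper":0.7},
    {"offset":[-0.164,-0.167,0.1],"angular":[0,0,0],"gripper":0.7},
    {"offset":[-0.164,-0.167,0.1],"angular":[0,0,0],"gripper":0.7},
    {"offset":[-0.164,-0.167,0.1],"angular":[0,0,0],"gripper":0.7},
  ],
)

```text
clock: 12.7
tcp_pos: [0.4361, 0.3036, 0.0821]
ee_rot: [0.998, -0.067, 0.0, -0.0]
force: [0.7, 0.1, 0.1]
finger_gap: 0.0725
```

```bash
python3 -c "
from h import *
s=st();print(tool([.4381,.3055,.008]))
p=snap('wrist')
for d in env.mark_of('tin_0',p)[:3]: print(d, at_z(p,d['uv'],.0), at_depth(p,d['uv']))
"
```

```text
t 12.7 tcp [0.4361 0.3036 0.0821] x [ 0.991 -0.134  0.   ] y [-0.134 -0.991 -0.   ] z [ 0.  0. -1.] F [0.7 0.1 0.1] gap 0.0725 j [ 0.39  0.49  1.66 -0.    0.99  0.52]
[ 0.00165747 -0.00215669  0.07405411]
{'uv': [330.9, 74.8], 'p': 0.82} [0.46096975 0.41653794 0.        ] [0.45840388 0.41098934 0.03878195]
{'uv': [486.1, 25.3], 'p': 0.65} [0.55617182 0.43325493 0.        ] [0.53415623 0.42349005 0.04487549]
{'uv': [310.4, 254.2], 'p': 0.65} [0.43293509 0.30413866 0.        ] [0.43553841 0.31998391 0.044257  ]
```

>>> send_rows(
  commands=[
    {"offset":[0.0015,-0.001,0.035],"angular":[0,0,0],"gripper":0.7},
    {"offset":[0.0015,-0.001,0.073],"angular":[0,0,0],"gripper":0.7},
    {"offset":[0.0015,-0.001,0.074],"angular":[0,0,0],"gripper":0.7},
    {"offset":[0.0015,-0.001,0.074],"angular":[0,0,0],"gripper":-0.2},
    {"offset":[0.0015,-0.001,0.074],"angular":[0,0,0],"gripper":-0.2},
    {"offset":[0.0015,-0.001,0.074],"angular":[0,0,0],"gripper":-0.2},
    {"offset":[0.0015,-0.001,0.074],"angular":[0,0,0],"gripper":-0.2},
    {"offset":[0.0015,-0.001,0.074],"angular":[0,0,0],"gripper":-0.2},
  ],
  newtons=30,
)

```text
clock: 13.6
tcp_pos: [0.4387, 0.3051, 0.0096]
ee_rot: [0.998, -0.067, 0.002, -0.001]
force: [-1.0, -0.4, 8.8]
finger_gap: 0.0507
```

>>> send_rows(
  commands=[
    {"offset":[0,0,-0.04],"angular":[0,0,0],"gripper":-0.2},
    {"offset":[0,0,-0.08],"angular":[0,0,0],"gripper":-0.2},
    {"offset":[0,0,-0.12],"angular":[0,0,0],"gripper":-0.2},
    {"offset":[0,0,-0.15],"angular":[0,0,0],"gripper":-0.2},
    {"offset":[0,0,-0.15],"angular":[0,0,0],"gripper":-0.2},
    {"offset":[0,0,-0.15],"angular":[0,0,0],"gripper":-0.2},
  ],
)

```text
clock: 14.2
tcp_pos: [0.4372, 0.3045, 0.1579]
ee_rot: [0.998, -0.067, 0.001, -0.0]
force: [-0.4, -0.2, -2.3]
finger_gap: 0.0513
```

```bash
python3 -c "
from h import *
s=st()
for y in (.066,0,-.066): print(y,tool([*toW(-.165,y),.083]))
"
```

```text
t 14.2 tcp [0.4372 0.3045 0.1579] x [ 0.991 -0.133  0.001] y [-0.133 -0.991 -0.001] z [ 0.002  0.001 -1.   ] F [-0.4 -0.2 -2.3] gap 0.0513 j [ 0.39  0.4   1.58 -0.    1.16  0.52]
0.066 [0.16364745 0.11520423 0.0750044 ]
0 [0.16363689 0.1812058  0.07495201]
-0.066 [0.16362634 0.24720736 0.07489962]
```

>>> send_rows(
  commands=[
    {"offset":[0.03,0.03,0],"angular":[0,0,0],"gripper":-0.2},
    {"offset":[0.06,0.06,0],"angular":[0,0,0],"gripper":-0.2},
    {"offset":[0.09,0.095,0],"angular":[0,0,0],"gripper":-0.2},
    {"offset":[0.12,0.13,0],"angular":[0,0,0],"gripper":-0.2},
    {"offset":[0.145,0.16,0],"angular":[0,0,0],"gripper":-0.2},
    {"offset":[0.164,0.181,0],"angular":[0,0,0],"gripper":-0.2},
    {"offset":[0.164,0.181,0.02],"angular":[0,0,0],"gripper":-0.2},
    {"offset":[0.164,0.181,0.05],"angular":[0,0,0],"gripper":-0.2},
    {"offset":[0.164,0.181,0.05],"angular":[0,0,0],"gripper":-0.2},
    {"offset":[0.164,0.181,0.05],"angular":[0,0,0],"gripper":-0.2},
  ],
)

```text
clock: 15.2
tcp_pos: [0.5753, 0.1034, 0.1067]
ee_rot: [0.998, -0.067, -0.001, 0.0]
force: [0.3, 0.3, -0.9]
finger_gap: 0.0508
```

```bash
python3 -c "
from h import *
s=st()
for y in (.066,0,-.066): print(y,tool([*toW(-.165,y),.083]))
"
```

```text
t 15.2 tcp [0.5753 0.1034 0.1067] x [ 0.991 -0.133 -0.002] y [-0.133 -0.991  0.   ] z [-0.002  0.    -1.   ] F [ 0.3  0.3 -0.9] gap 0.0508 j [-0.02  0.56  1.47 -0.    1.11  0.11]
0.066 [ 0.00018541 -0.06583399  0.02372002]
0 [0.00016537 0.00016759 0.02373408]
-0.066 [0.00014533 0.06616917 0.02374814]
```

>>> send_rows(
  commands=[
    {"offset":[0,0,0.013],"angular":[0,0,0],"gripper":-0.2},
    {"offset":[0,0,0.022],"angular":[0,0,0],"gripper":-0.2},
    {"offset":[0,0,0.0237],"angular":[0,0,0],"gripper":-0.2},
    {"offset":[0,0,0.0237],"angular":[0,0,0],"gripper":0.45},
    {"offset":[0,0,0.0237],"angular":[0,0,0],"gripper":0.45},
    {"offset":[0,0,0.0237],"angular":[0,0,0],"gripper":0.45},
    {"offset":[0,0,-0.02],"angular":[0,0,0],"gripper":0.45},
    {"offset":[0,0,-0.065],"angular":[0,0,0],"gripper":0.5},
    {"offset":[0,-0.04,-0.075],"angular":[0,0,0],"gripper":0.6},
    {"offset":[0,-0.08,-0.075],"angular":[0,0,0],"gripper":0.7},
  ],
)

```text
clock: 16.2
tcp_pos: [0.5875, 0.1831, 0.1853]
ee_rot: [0.998, -0.068, 0.003, -0.0]
force: [0.8, 0.3, -0.9]
finger_gap: 0.0727
```

```bash
python3 look.py
```

```text
t 16.2 tcp [0.5875 0.1831 0.1853] x [ 0.991 -0.135  0.005] y [-0.135 -0.991 -0.001] z [ 0.005  0.001 -1.   ] F [ 0.8  0.3 -0.9] gap 0.0727 j [ 0.11  0.54  1.28 -0.    1.32  0.25]
tin p0.81 (183, 289) [0.4639 0.4176] r26.2 z0.0388 P [-0.3174  0.2967] ORANGE
tin p0.63 (325, 250) [0.5684 0.0364] r25.5 z0.1172 P [-0.163  -0.0672] 
tin p0.58 (298, 250) [0.5781 0.1043] r25.5 z0.1175 P [-0.1625  0.0014] 
tin p0.57 (179, 248) [0.5598 0.4328] r25.7 z0.0443 P [-0.2244  0.3246] 
[-0.1547 -0.2155  0.0997]
[0.0004 0.1481 0.1001]
[0.0008 0.0795 0.1002]
[-0.0618 -0.2435  0.1003]
```

>>> send_rows(
  commands=[
    {"offset":[-0.01,-0.04,0],"angular":[0,0,0],"gripper":0.7},
    {"offset":[-0.02,-0.08,0],"angular":[0,0,0],"gripper":0.7},
    {"offset":[-0.03,-0.12,0],"angular":[0,0,0],"gripper":0.7},
    {"offset":[-0.04,-0.16,0],"angular":[0,0,0],"gripper":0.7},
    {"offset":[-0.05,-0.2,0],"angular":[0,0,0],"gripper":0.7},
    {"offset":[-0.06,-0.235,0.01],"angular":[0,0,0],"gripper":0.7},
    {"offset":[-0.062,-0.243,0.05],"angular":[0,0,0],"gripper":0.7},
    {"offset":[-0.062,-0.243,0.09],"angular":[0,0,0],"gripper":0.7},
    {"offset":[-0.062,-0.243,0.1],"angular":[0,0,0],"gripper":0.7},
    {"offset":[-0.062,-0.243,0.1],"angular":[0,0,0],"gripper":0.7},
  ],
)

```text
clock: 17.3
tcp_pos: [0.557, 0.431, 0.0811]
ee_rot: [0.998, -0.067, -0.001, 0.001]
force: [-0.5, 0.6, 1.5]
finger_gap: 0.0728
```

```bash
python3 -c "
from h import *
s=st();print(tool([.5600,.4328,.008]))
p=snap('wrist')
for d in env.mark_of('tin_0',p)[:3]: print(d, at_z(p,d['uv'],.0), at_depth(p,d['uv']))
"
```

```text
t 17.3 tcp [0.557  0.431  0.0811] x [ 0.991 -0.134 -0.002] y [-0.134 -0.991  0.002] z [-0.002 -0.001 -1.   ] F [-0.5  0.6  1.5] gap 0.0728 j [ 0.49  0.84  1.03 -0.    1.27  0.63]
[ 0.00286033 -0.00234496  0.07313234]
{'uv': [184.3, 289.0], 'p': 0.94} [0.45828577 0.4171049  0.        ] [0.47765746 0.43395553 0.03964333]
{'uv': [313.9, 250.0], 'p': 0.88} [0.55651685 0.43447464 0.        ] [0.5586805  0.44990303 0.04442873]
```

>>> send_rows(
  commands=[
    {"offset":[0.002,-0.002,0.035],"angular":[0,0,0],"gripper":0.7},
    {"offset":[0.002,-0.002,0.072],"angular":[0,0,0],"gripper":0.7},
    {"offset":[0.002,-0.002,0.073],"angular":[0,0,0],"gripper":0.7},
    {"offset":[0.002,-0.002,0.073],"angular":[0,0,0],"gripper":-0.2},
    {"offset":[0.002,-0.002,0.073],"angular":[0,0,0],"gripper":-0.2},
    {"offset":[0.002,-0.002,0.073],"angular":[0,0,0],"gripper":-0.2},
    {"offset":[0.002,-0.002,0.073],"angular":[0,0,0],"gripper":-0.2},
    {"offset":[0.002,-0.002,0.073],"angular":[0,0,0],"gripper":-0.2},
  ],
  newtons=30,
)

```text
clock: 18.2
tcp_pos: [0.561, 0.4342, 0.0126]
ee_rot: [0.998, -0.067, 0.002, -0.001]
force: [0.0, -0.7, 7.1]
finger_gap: 0.0513
```

>>> send_rows(
  commands=[
    {"offset":[0,0,-0.04],"angular":[0,0,0],"gripper":-0.2},
    {"offset":[0,0,-0.08],"angular":[0,0,0],"gripper":-0.2},
    {"offset":[0,0,-0.12],"angular":[0,0,0],"gripper":-0.2},
    {"offset":[0,0,-0.15],"angular":[0,0,0],"gripper":-0.2},
    {"offset":[0,0,-0.15],"angular":[0,0,0],"gripper":-0.2},
    {"offset":[0,0,-0.15],"angular":[0,0,0],"gripper":-0.2},
  ],
)

```text
clock: 18.8
tcp_pos: [0.5595, 0.4334, 0.1599]
ee_rot: [0.998, -0.067, 0.001, -0.0]
force: [0.1, 1.0, -2.3]
finger_gap: 0.0506
```

```bash
python3 -c "
from h import *
s=st()
for y in (.066,0,-.066): print(y,tool([*toW(-.165,y),.083]))
"
```

```text
t 18.8 tcp [0.5595 0.4334 0.1599] x [ 0.991 -0.133  0.001] y [-0.133 -0.991 -0.001] z [ 0.001  0.001 -1.   ] F [ 0.1  1.  -2.3] gap 0.0506 j [ 0.49  0.78  0.93 -0.    1.42  0.63]
0.066 [0.05962008 0.25919086 0.07679779]
0 [0.05961021 0.32519242 0.07674547]
-0.066 [0.05960034 0.39119399 0.07669315]
```

>>> send_rows(
  commands=[
    {"offset":[0.01,0.04,0],"angular":[0,0,0],"gripper":-0.2},
    {"offset":[0.02,0.08,0],"angular":[0,0,0],"gripper":-0.2},
    {"offset":[0.03,0.12,0],"angular":[0,0,0],"gripper":-0.2},
    {"offset":[0.04,0.16,0],"angular":[0,0,0],"gripper":-0.2},
    {"offset":[0.05,0.2,0],"angular":[0,0,0],"gripper":-0.2},
    {"offset":[0.0595,0.24,0],"angular":[0,0,0],"gripper":-0.2},
    {"offset":[0.0595,0.257,0.02],"angular":[0,0,0],"gripper":-0.2},
    {"offset":[0.0595,0.257,0.05],"angular":[0,0,0],"gripper":-0.2},
    {"offset":[0.0595,0.257,0.05],"angular":[0,0,0],"gripper":-0.2},
    {"offset":[0.0595,0.257,0.05],"angular":[0,0,0],"gripper":-0.2},
  ],
)

```text
clock: 19.8
tcp_pos: [0.5838, 0.171, 0.1087]
ee_rot: [0.998, -0.067, -0.001, 0.0]
force: [0.3, 0.1, -0.9]
finger_gap: 0.051
```

```bash
python3 -c "
from h import *
s=st()
print(tool([*toW(-.165,.0675),.086]))
"
```

```text
t 19.8 tcp [0.5838 0.171  0.1087] x [ 0.991 -0.133 -0.002] y [-0.133 -0.991  0.   ] z [-0.002 -0.    -1.   ] F [ 0.3  0.1 -0.9] gap 0.051 j [0.09 0.61 1.38 0.   1.15 0.23]
[0.00068958 0.00082334 0.02272122]
```

>>> send_rows(
  commands=[
    {"offset":[0,0.001,0.012],"angular":[0,0,0],"gripper":-0.2},
    {"offset":[0,0.001,0.021],"angular":[0,0,0],"gripper":-0.2},
    {"offset":[0,0.001,0.0227],"angular":[0,0,0],"gripper":-0.2},
    {"offset":[0,0.001,0.0227],"angular":[0,0,0],"gripper":0.45},
    {"offset":[0,0.001,0.0227],"angular":[0,0,0],"gripper":0.45},
    {"offset":[0,0.001,0.0227],"angular":[0,0,0],"gripper":0.45},
    {"offset":[0,0.001,-0.02],"angular":[0,0,0],"gripper":0.45},
    {"offset":[0,0.001,-0.06],"angular":[0,0,0],"gripper":0.4},
    {"offset":[-0.04,0.02,-0.065],"angular":[0,0,0],"gripper":0.3},
    {"offset":[-0.09,0.05,-0.065],"angular":[0,0,0],"gripper":0.2},
  ],
)

```text
clock: 20.8
tcp_pos: [0.4961, 0.1365, 0.1756]
ee_rot: [0.998, -0.066, 0.002, -0.0]
force: [0.3, -0.5, -0.2]
finger_gap: 0.0513
```

Run:
```python
from tins import *
s=st(); print('pull',tool([*toW(-.3185,0),.065]))
p=snap('top'); tins(p)
p=snap('scene','s2.png'); i=p['img'][180:340,260:460]; cv2.imwrite('pics/s2c.png',cv2.resize(i,None,fx=4,fy=4,interpolation=cv2.INTER_CUBIC)[:600,:,::-1])
```

```text
t 20.8 tcp [0.4961 0.1365 0.1756] x [ 0.991 -0.132  0.004] y [-0.132 -0.991 -0.001] z [ 0.004  0.    -1.   ] F [ 0.3 -0.5 -0.2] gap 0.0513 j [0.04 0.34 1.61 0.   1.18 0.17]
pull [-0.07096726  0.02245989  0.11025685]
tin p0.92 (183, 289) [0.4643 0.4174] r25.6 z0.0386 P [-0.317   0.2966] ORANGE
tin p0.73 (276, 242) [0.5862 0.1687] r25.4 z0.1174 P [-0.163   0.0664] 
tin p0.69 (326, 253) [0.5687 0.0361] r25.6 z0.1172 P [-0.1627 -0.0674]
```

View pics/s2c.png

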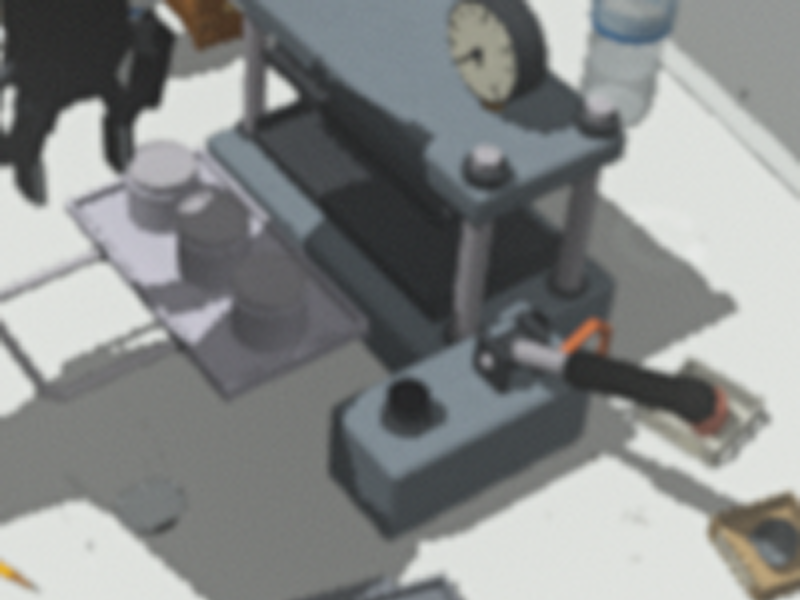

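All three tins stand in the tray with their lids proud (crop: (163,190), (213,235), (270,300)), and the gauge needle is at rest. Now I pinch the pull and push it home.

>>> send_rows(
  commands=[
    {"offset":[-0.04,0.015,0],"angular":[0,0,0],"gripper":0.2},
    {"offset":[-0.071,0.022,0.01],"angular":[0,0,0],"gripper":0.2},
    {"offset":[-0.071,0.022,0.05],"angular":[0,0,0],"gripper":0.2},
    {"offset":[-0.071,0.022,0.09],"angular":[0,0,0],"gripper":0.2},
    {"offset":[-0.071,0.022,0.109],"angular":[0,0,0],"gripper":0.2},
    {"offset":[-0.071,0.022,0.109],"angular":[0,0,0],"gripper":0.2},
    {"offset":[-0.071,0.022,0.109],"angular":[0,0,0],"gripper":-1},
    {"offset":[-0.071,0.022,0.109],"angular":[0,0,0],"gripper":-1},
    {"offset":[-0.071,0.022,0.109],"angular":[0,0,0],"gripper":-1},
    {"offset":[-0.071,0.022,0.109],"angular":[0,0,0],"gripper":-1},
  ],
  newtons=25,
)

```text
clock: 21.95
tcp_pos: [0.4247, 0.1241, 0.0663]
ee_rot: [0.998, -0.067, 0.003, -0.0]
force: [6.2, -0.3, -1.4]
finger_gap: 0.0078
```

>>> send_rows(
  commands=[
    {"offset":[0.004,0,0],"angular":[0,0,0],"gripper":-1},
    {"offset":[0.014,0,0],"angular":[0,0,0],"gripper":-1},
    {"offset":[0.026,0,0],"angular":[0,0,0],"gripper":-1},
    {"offset":[0.038,0,0],"angular":[0,0,0],"gripper":-1},
    {"offset":[0.05,0,0],"angular":[0,0,0],"gripper":-1},
    {"offset":[0.062,0,0],"angular":[0,0,0],"gripper":-1},
    {"offset":[0.074,0,0],"angular":[0,0,0],"gripper":-1},
    {"offset":[0.086,0,0],"angular":[0,0,0],"gripper":-1},
    {"offset":[0.098,0,0],"angular":[0,0,0],"gripper":-1},
    {"offset":[0.11,0,0],"angular":[0,0,0],"gripper":-1},
  ],
)

```text
clock: 22.95
tcp_pos: [0.5325, 0.1093, 0.0663]
ee_rot: [0.998, -0.067, 0.0, 0.0]
force: [-3.8, -1.2, 6.2]
finger_gap: 0.0073
```

>>> send_rows(
  commands=[
    {"offset":[0.012,0,0],"angular":[0,0,0],"gripper":-1},
    {"offset":[0.024,0,0],"angular":[0,0,0],"gripper":-1},
    {"offset":[0.035,0,0],"angular":[0,0,0],"gripper":-1},
    {"offset":[0.043,0,0],"angular":[0,0,0],"gripper":-1},
    {"offset":[0.049,0,0],"angular":[0,0,0],"gripper":-1},
    {"offset":[0.053,0,0],"angular":[0,0,0],"gripper":-1},
    {"offset":[0.056,0,0],"angular":[0,0,0],"gripper":-1},
    {"offset":[0.058,0,0],"angular":[0,0,0],"gripper":-1},
    {"offset":[0.06,0,0],"angular":[0,0,0],"gripper":-1},
    {"offset":[0.06,0,0],"angular":[0,0,0],"gripper":-1},
  ],
)

```text
clock: 23.95
tcp_pos: [0.5884, 0.1016, 0.0661]
ee_rot: [0.998, -0.066, -0.004, 0.0]
force: [-19.9, -2.2, 17.3]
finger_gap: 0.0075
```

Run:
```python
from tins import *
s=st(); print(toP(s['tcp_pos']))
```

```text
t 23.95 tcp [0.5884 0.1016 0.0661] x [ 0.991 -0.133 -0.008] y [-0.133 -0.991  0.001] z [-0.008 -0.    -1.   ] F [-19.9  -2.2  17.3] gap 0.0075 j [-0.02  0.64  1.45 -0.    1.06  0.11]
[-0.15187435  0.00016066]
```

>>> send_rows(
  commands=[
    {"offset":[-0.004,0,0],"angular":[0,0,0],"gripper":0.1},
    {"offset":[-0.004,0,0],"angular":[0,0,0],"gripper":0.1},
    {"offset":[-0.004,0,0],"angular":[0,0,0],"gripper":0.1},
    {"offset":[-0.004,0,-0.03],"angular":[0,0,0],"gripper":0.1},
    {"offset":[-0.004,0,-0.07],"angular":[0,0,0],"gripper":0.1},
    {"offset":[-0.004,0,-0.11],"angular":[0,0,0],"gripper":-0.5},
    {"offset":[-0.004,0,-0.15],"angular":[0,0,0],"gripper":-1},
    {"offset":[-0.004,0,-0.175],"angular":[0,0,0],"gripper":-1},
    {"offset":[-0.004,0.04,-0.175],"angular":[0,0,0],"gripper":-1},
    {"offset":[-0.004,0.09,-0.175],"angular":[0,0,0],"gripper":-1},
  ],
)

```text
clock: 24.95
tcp_pos: [0.5755, 0.013, 0.2409]
ee_rot: [0.998, -0.065, 0.001, 0.0]
force: [-0.2, -1.5, 0.2]
finger_gap: -0.0001
```

>>> send_rows(
  commands=[
    {"offset":[0,0.05,0],"angular":[0,0,0],"gripper":-1},
    {"offset":[0,0.09,0],"angular":[0,0,0],"gripper":-1},
    {"offset":[0,0.13,0],"angular":[0,0,0],"gripper":-1},
    {"offset":[0,0.17,0],"angular":[0,0,0],"gripper":-1},
    {"offset":[0,0.21,0],"angular":[0,0,0],"gripper":-1},
    {"offset":[0.02,0.223,0],"angular":[0,0,0],"gripper":-1},
    {"offset":[0.06,0.223,0],"angular":[0,0,0],"gripper":-1},
    {"offset":[0.09,0.223,0],"angular":[0,0,0],"gripper":-1},
    {"offset":[0.1,0.223,0],"angular":[0,0,0],"gripper":-1},
    {"offset":[0.1,0.223,0],"angular":[0,0,0],"gripper":-1},
  ],
)

```text
clock: 25.95
tcp_pos: [0.6455, -0.2216, 0.2389]
ee_rot: [0.998, -0.066, -0.0, -0.0]
force: [-0.5, 0.1, 0.2]
finger_gap: -0.0002
```

Run:
```python
from tins import *
s=st(); print(toP(s['tcp_pos']),tool([*toW(-.055,-.313),.19],s))
p=snap('wrist','w3.png')
for d in env.mark_of('lever_grip',p)[:2]: print(d,toP(at_z(p,d['uv'],.173)))
p=snap('top')
for d in env.mark_of('tray_pull',p)[:2]: print(d,toP(at_z(p,d['uv'],.078)))
C=cloud(p); Q=toP(C); Z=C[...,2]; m=(p['z_map']>0)&(Z>.06)&(Z<.09)&(Q[...,0]<-.11)&(Q[...,0]>-.2)&(abs(Q[...,1])<.08)
print(np.percentile(Q[m][:,0],[0,5]))
```

```text
t 25.95 tcp [ 0.6455 -0.2216  0.2389] x [ 0.991 -0.133 -0.001] y [-0.133 -0.991 -0.   ] z [-0.001  0.    -1.   ] F [-0.5  0.1  0.2] gap -0.0002 j [-0.5   0.68  0.91  0.    1.55 -0.37]
[-0.05223803 -0.31255042] [-0.00273066  0.00047953  0.04887685]
{'uv': [305.9, 262.8], 'p': 0.7} [-0.05834326 -0.31258959]
{'uv': [300.8, 243.7], 'p': 0.79} [-0.15377726  0.00231404]
[-0.15408484 -0.15320202]
```

View pics/w3.png

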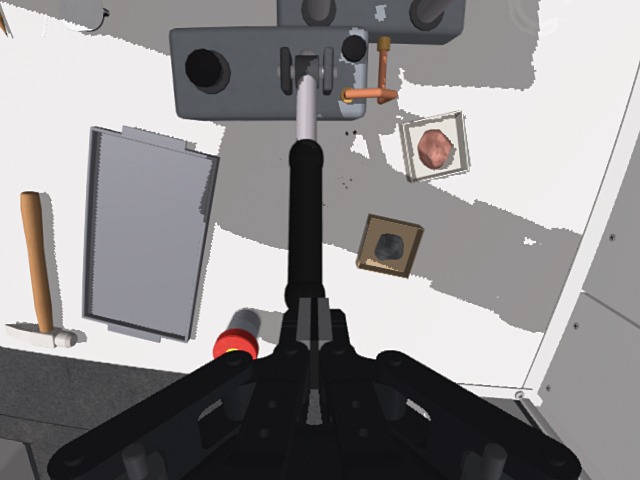

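The handle axis is at column ~305 against the fingers at ~314, so I shift −4 mm in x and do stroke 1.

>>> send_rows(
  commands=[
    {"offset":[-0.004,0,0.04],"angular":[0,0,0],"gripper":-1},
    {"offset":[-0.004,0.003,0.06],"angular":[0,0,0],"gripper":-1},
    {"offset":[-0.004,0.01,0.08],"angular":[0,0,0],"gripper":-1},
    {"offset":[-0.004,0.017,0.1],"angular":[0,0,0],"gripper":-1},
    {"offset":[-0.004,0.021,0.12],"angular":[0,0,0],"gripper":-1},
    {"offset":[-0.004,0.021,0.14],"angular":[0,0,0],"gripper":-1},
    {"offset":[-0.004,0.019,0.16],"angular":[0,0,0],"gripper":-1},
    {"offset":[-0.004,0.017,0.175],"angular":[0,0,0],"gripper":-1},
    {"offset":[-0.004,0.017,0.177],"angular":[0,0,0],"gripper":-1},
    {"offset":[-0.004,0.017,0.177],"angular":[0,0,0],"gripper":-1},
  ],
)

```text
clock: 27.15
tcp_pos: [0.6387, -0.2405, 0.0691]
ee_rot: [0.998, -0.067, 0.002, 0.003]
force: [-11.9, -4.3, 28.3]
finger_gap: -0.0
```

Run:
```python
from tins import *
s=st(); print(toP(s['tcp_pos']))
p=snap('scene','s3.png'); i=p['img'][180:340,260:460]; cv2.imwrite('pics/s3c.png',cv2.resize(i,None,fx=4,fy=4,interpolation=cv2.INTER_CUBIC)[:600,:,::-1])
```

```text
t 27.15 tcp [ 0.6387 -0.2405  0.0691] x [ 0.991 -0.134  0.005] y [-0.134 -0.991  0.006] z [ 0.004 -0.006 -1.   ] F [-11.9  -4.3  28.3] gap -0.0 j [-0.53  0.8   1.14 -0.    1.19 -0.39]
[-0.05646157 -0.3322117 ]
```

View pics/s3c.png

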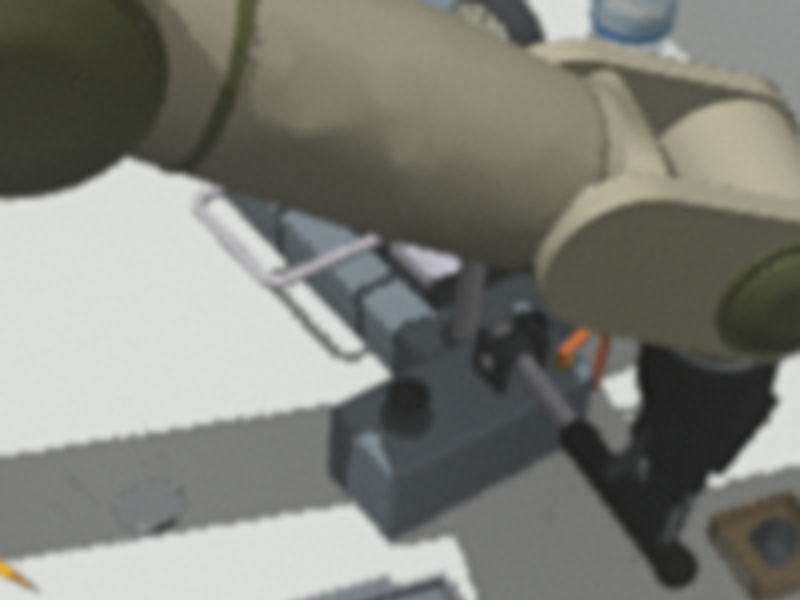

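The lever is down at its stop (crop (640,500); 28 N at z 0.069). Now I return it and do stroke 2.

>>> send_rows(
  commands=[
    {"offset":[0,0.002,-0.03],"angular":[0,0,0],"gripper":-1},
    {"offset":[0,0.004,-0.06],"angular":[0,0,0],"gripper":-1},
    {"offset":[0,-0.003,-0.09],"angular":[0,0,0],"gripper":-1},
    {"offset":[0,-0.014,-0.12],"angular":[0,0,0],"gripper":-1},
    {"offset":[0.001,-0.017,-0.145],"angular":[0,0,0],"gripper":-1},
    {"offset":[0.001,-0.017,-0.145],"angular":[0,0,0],"gripper":-1},
    {"offset":[0.001,-0.017,-0.145],"angular":[0,0,0],"gripper":-1},
    {"offset":[0.001,-0.017,-0.145],"angular":[0,0,0],"gripper":-1},
    {"offset":[0.001,-0.017,-0.145],"angular":[0,0,0],"gripper":-1},
  ],
)

```text
clock: 28.1
tcp_pos: [0.6411, -0.2212, 0.2068]
ee_rot: [0.998, -0.067, -0.001, -0.0]
force: [0.1, -0.1, 0.2]
finger_gap: -0.0002
```

Run:
```python
from tins import *
s=st(); print(toP(s['tcp_pos']))
p=snap('top'); C=cloud(p); Q=toP(C); Z=C[...,2]; ok=p['z_map']>0
m=ok&(Q[...,0]<-.12)&(Q[...,0]>-.2)&(abs(Q[...,1])<.07)&(Z>.05)&(Z<.14); b=Q[m][:,0]<np.percentile(Q[m][:,0],50); print('pull z',np.median(Z[m][b]),np.percentile(Q[m][:,0],2))
```

```text
t 28.1 tcp [ 0.6411 -0.2212  0.2068] x [ 0.991 -0.134 -0.002] y [-0.134 -0.991 -0.001] z [-0.002  0.001 -1.   ] F [ 0.1 -0.1  0.2] gap -0.0002 j [-0.5   0.68  0.99 -0.    1.47 -0.37]
[-0.05658459 -0.31269024]
pull z 0.08879404955918513 -0.1538148920581993
```

>>> send_rows(
  commands=[
    {"offset":[0,0,0.02],"angular":[0,0,0],"gripper":-1},
    {"offset":[0,0.007,0.04],"angular":[0,0,0],"gripper":-1},
    {"offset":[0,0.015,0.06],"angular":[0,0,0],"gripper":-1},
    {"offset":[0,0.02,0.08],"angular":[0,0,0],"gripper":-1},
    {"offset":[0,0.021,0.1],"angular":[0,0,0],"gripper":-1},
    {"offset":[0,0.019,0.12],"angular":[0,0,0],"gripper":-1},
    {"offset":[0,0.017,0.14],"angular":[0,0,0],"gripper":-1},
    {"offset":[0,0.017,0.146],"angular":[0,0,0],"gripper":-1},
    {"offset":[0,0.017,0.146],"angular":[0,0,0],"gripper":-1},
    {"offset":[0,0.017,0.146],"angular":[0,0,0],"gripper":-1},
  ],
)

```text
clock: 29.15
tcp_pos: [0.6404, -0.2402, 0.0686]
ee_rot: [0.998, -0.067, 0.003, 0.003]
force: [-12.9, -0.3, 38.8]
finger_gap: -0.0003
```

>>> send_rows(
  commands=[
    {"offset":[0,0.002,-0.03],"angular":[0,0,0],"gripper":-1},
    {"offset":[0,0.004,-0.06],"angular":[0,0,0],"gripper":-1},
    {"offset":[0,-0.003,-0.09],"angular":[0,0,0],"gripper":-1},
    {"offset":[0,-0.014,-0.12],"angular":[0,0,0],"gripper":-1},
    {"offset":[0,-0.017,-0.146],"angular":[0,0,0],"gripper":-1},
    {"offset":[0,-0.017,-0.146],"angular":[0,0,0],"gripper":-1},
    {"offset":[0,-0.017,-0.146],"angular":[0,0,0],"gripper":-1},
    {"offset":[0,-0.017,-0.146],"angular":[0,0,0],"gripper":-1},
    {"offset":[0,-0.017,-0.146],"angular":[0,0,0],"gripper":-1},
  ],
)

```text
clock: 30.05
tcp_pos: [0.6413, -0.2212, 0.2065]
ee_rot: [0.998, -0.067, -0.001, -0.0]
force: [-0.3, -0.6, 0.6]
finger_gap: -0.0002
```

Run:
```python
from tins import *
s=st(); print(toP(s['tcp_pos']))
p=snap('top'); C=cloud(p); Q=toP(C); Z=C[...,2]; ok=p['z_map']>0
m=ok&(Q[...,0]<-.12)&(Q[...,0]>-.2)&(abs(Q[...,1])<.07)&(Z>.05)&(Z<.14); b=Q[m][:,0]<np.percentile(Q[m][:,0],50); print('pull z',np.median(Z[m][b]),np.percentile(Q[m][:,0],2))
```

```text
t 30.05 tcp [ 0.6413 -0.2212  0.2065] x [ 0.991 -0.133 -0.002] y [-0.133 -0.991 -0.001] z [-0.002  0.001 -1.   ] F [-0.3 -0.6  0.6] gap -0.0002 j [-0.5   0.68  0.99 -0.    1.47 -0.37]
[-0.05646905 -0.31268451]
pull z 0.09876734771095497 -0.1539212358876837
```

The ram gained 10 mm per stroke: the pull went from 79 to 89 to 99 mm. Two more strokes.

>>> send_rows(
  commands=[
    {"offset":[0,0,0.02],"angular":[0,0,0],"gripper":-1},
    {"offset":[0,0.007,0.04],"angular":[0,0,0],"gripper":-1},
    {"offset":[0,0.015,0.06],"angular":[0,0,0],"gripper":-1},
    {"offset":[0,0.02,0.08],"angular":[0,0,0],"gripper":-1},
    {"offset":[0,0.021,0.1],"angular":[0,0,0],"gripper":-1},
    {"offset":[0,0.019,0.12],"angular":[0,0,0],"gripper":-1},
    {"offset":[0,0.017,0.138],"angular":[0,0,0],"gripper":-1},
    {"offset":[0,0.017,0.145],"angular":[0,0,0],"gripper":-1},
    {"offset":[0,0.017,0.145],"angular":[0,0,0],"gripper":-1},
    {"offset":[0,0.017,0.145],"angular":[0,0,0],"gripper":-1},
  ],
)

```text
clock: 31.1
tcp_pos: [0.6404, -0.2406, 0.0689]
ee_rot: [0.998, -0.067, 0.003, 0.003]
force: [-11.4, -2.5, 33.4]
finger_gap: -0.0002
```

>>> send_rows(
  commands=[
    {"offset":[0,0.002,-0.03],"angular":[0,0,0],"gripper":-1},
    {"offset":[0,0.004,-0.06],"angular":[0,0,0],"gripper":-1},
    {"offset":[0,-0.003,-0.09],"angular":[0,0,0],"gripper":-1},
    {"offset":[0,-0.014,-0.12],"angular":[0,0,0],"gripper":-1},
    {"offset":[0,-0.017,-0.145],"angular":[0,0,0],"gripper":-1},
    {"offset":[0,-0.017,-0.145],"angular":[0,0,0],"gripper":-1},
    {"offset":[0,-0.017,-0.145],"angular":[0,0,0],"gripper":-1},
    {"offset":[0,-0.017,-0.145],"angular":[0,0,0],"gripper":-1},
    {"offset":[0,-0.017,-0.145],"angular":[0,0,0],"gripper":-1},
  ],
)

```text
clock: 32.0
tcp_pos: [0.6412, -0.2212, 0.2065]
ee_rot: [0.998, -0.067, -0.001, -0.0]
force: [0.2, 0.7, -0.1]
finger_gap: 0.0001
```

>>> send_rows(
  commands=[
    {"offset":[0,0,0.02],"angular":[0,0,0],"gripper":-1},
    {"offset":[0,0.007,0.04],"angular":[0,0,0],"gripper":-1},
    {"offset":[0,0.015,0.06],"angular":[0,0,0],"gripper":-1},
    {"offset":[0,0.02,0.08],"angular":[0,0,0],"gripper":-1},
    {"offset":[0,0.021,0.1],"angular":[0,0,0],"gripper":-1},
    {"offset":[0,0.019,0.12],"angular":[0,0,0],"gripper":-1},
    {"offset":[0,0.017,0.138],"angular":[0,0,0],"gripper":-1},
    {"offset":[0,0.017,0.145],"angular":[0,0,0],"gripper":-1},
    {"offset":[0,0.017,0.145],"angular":[0,0,0],"gripper":-1},
    {"offset":[0,0.017,0.145],"angular":[0,0,0],"gripper":-1},
  ],
)

```text
clock: 33.0
tcp_pos: [0.6404, -0.2408, 0.0689]
ee_rot: [0.998, -0.067, 0.003, 0.003]
force: [-10.8, -2.8, 34.8]
finger_gap: -0.0001
```

>>> send_rows(
  commands=[
    {"offset":[0,0.002,-0.03],"angular":[0,0,0],"gripper":-1},
    {"offset":[0,0.004,-0.06],"angular":[0,0,0],"gripper":-1},
    {"offset":[0,-0.003,-0.09],"angular":[0,0,0],"gripper":-1},
    {"offset":[0,-0.014,-0.12],"angular":[0,0,0],"gripper":-1},
    {"offset":[0,-0.017,-0.145],"angular":[0,0,0],"gripper":-1},
    {"offset":[0,-0.017,-0.165],"angular":[0,0,0],"gripper":-1},
    {"offset":[0,-0.017,-0.165],"angular":[0,0,0],"gripper":-1},
    {"offset":[-0.03,-0.017,-0.165],"angular":[0,0,0],"gripper":-1},
    {"offset":[-0.07,-0.017,-0.165],"angular":[0,0,0],"gripper":-1},
    {"offset":[-0.11,-0.017,-0.165],"angular":[0,0,0],"gripper":-1},
  ],
)

```text
clock: 34.0
tcp_pos: [0.5306, -0.2059, 0.2256]
ee_rot: [0.998, -0.067, -0.001, -0.001]
force: [0.4, -0.3, 0.8]
finger_gap: 0.0001
```

>>> send_rows(
  commands=[
    {"offset":[-0.04,-0.01,0],"angular":[0,0,0],"gripper":-1},
    {"offset":[-0.08,-0.02,0],"angular":[0,0,0],"gripper":-1},
    {"offset":[-0.11,-0.03,0],"angular":[0,0,0],"gripper":-1},
    {"offset":[-0.11,-0.03,0],"angular":[0,0,0],"gripper":-1},
  ],
)

```text
clock: 34.4
tcp_pos: [0.4248, -0.1605, 0.2268]
ee_rot: [0.998, -0.067, -0.001, -0.001]
force: [0.2, -0.9, -0.4]
finger_gap: -0.0003
```

Run:
```python
from tins import *
s=st(); print(toP(s['tcp_pos']))
p=snap('top'); C=cloud(p); Q=toP(C); Z=C[...,2]; ok=p['z_map']>0
m=ok&(Q[...,0]<-.12)&(Q[...,0]>-.2)&(abs(Q[...,1])<.07)&(Z>.05)&(Z<.14); b=Q[m][:,0]<np.percentile(Q[m][:,0],50); print('pull z',np.median(Z[m][b]),np.percentile(Q[m][:,0],2))
m=ok&(Z>.08)&(Z<.106)&(Q[...,0]<-.09)&(Q[...,0]>-.15)&(Q[...,1]<-.15)&(Q[...,1]>-.22); print('cap',Q[m].mean(0),m.sum(), np.median(Z[m]))
print(tool([*toW(*Q[m].mean(0)),.12],s))
p=snap('scene'); i=p['img'][160:310,270:470]; cv2.imwrite('pics/s4c.png',cv2.resize(i,None,fx=4,fy=4,interpolation=cv2.INTER_CUBIC)[:,:,::-1])
for d in env.mark_of('release_top',p)[:2]: print(d,toP(at_z(p,d['uv'],.099)))
```

```text
t 34.4 tcp [ 0.4248 -0.1605  0.2268] x [ 0.991 -0.133 -0.003] y [-0.134 -0.991 -0.001] z [-0.002  0.002 -1.   ] F [ 0.2 -0.9 -0.4] gap -0.0003 j [-0.62  0.16  1.7  -0.    1.28 -0.49]
[-0.27906321 -0.2814019 ]
pull z 0.11837670837555825 -0.15401257512371178
cap [-0.13463235 -0.18117886] 132 0.09712404998903912
[ 0.14468577 -0.10010122  0.10652018]
{'uv': [360.6, 275.6], 'p': 0.59} [-0.13321505 -0.17145808]
```

View pics/s4c.png

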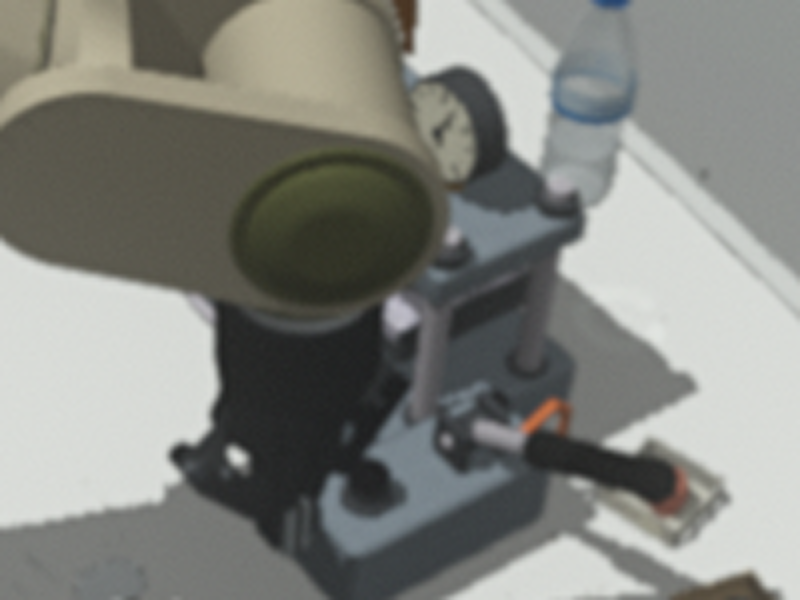

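The gauge needle (crop (440,125)) points past straight up to the right, the lever is back at rest, and the ram is at about 39–40 mm (pull at 118 mm). Now the release valve.

>>> send_rows(
  commands=[
    {"offset":[0.04,-0.03,0],"angular":[0,0,0],"gripper":-1},
    {"offset":[0.08,-0.06,0],"angular":[0,0,0],"gripper":-1},
    {"offset":[0.12,-0.09,0],"angular":[0,0,0],"gripper":-1},
    {"offset":[0.144,-0.102,0.02],"angular":[0,0,0],"gripper":-1},
    {"offset":[0.144,-0.102,0.06],"angular":[0,0,0],"gripper":-1},
    {"offset":[0.144,-0.102,0.1],"angular":[0,0,0],"gripper":-1},
    {"offset":[0.144,-0.102,0.11],"angular":[0,0,0],"gripper":-1},
    {"offset":[0.144,-0.102,0.11],"angular":[0,0,0],"gripper":-1},
  ],
)

```text
clock: 35.35
tcp_pos: [0.5838, -0.0802, 0.1166]
ee_rot: [0.998, -0.067, -0.001, -0.0]
force: [-0.1, -0.0, 0.5]
finger_gap: -0.0001
```

Run:
```python
from tins import *
s=st(); print(toP(s['tcp_pos']))
p=snap('wrist','w5.png')
for d in env.mark_of('release_top',p)[:2]: print(d,toP(at_z(p,d['uv'],.099)))
```

```text
t 35.35 tcp [ 0.5838 -0.0802  0.1166] x [ 0.991 -0.133 -0.003] y [-0.133 -0.991 -0.001] z [-0.003  0.001 -1.   ] F [-0.1 -0.   0.5] gap -0.0001 j [-0.34  0.56  1.44  0.    1.14 -0.2 ]
[-0.13218835 -0.18062488]
{'uv': [303.4, 298.6], 'p': 0.88} [-0.13858515 -0.18189786]
```

View pics/w5.png

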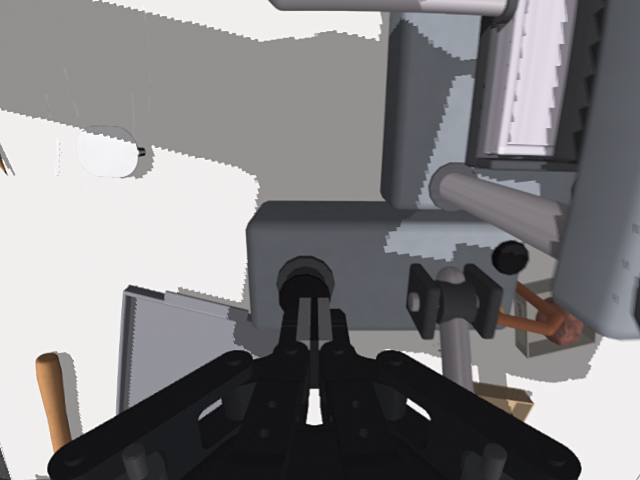

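The cap is at (305,275), about 4 mm to −x of the fingers. Press and hold.

>>> send_rows(
  commands=[
    {"offset":[-0.004,0.001,0.01],"angular":[0,0,0],"gripper":-1},
    {"offset":[-0.004,0.001,0.018],"angular":[0,0,0],"gripper":-1},
    {"offset":[-0.004,0.001,0.026],"angular":[0,0,0],"gripper":-1},
    {"offset":[-0.004,0.001,0.031],"angular":[0,0,0],"gripper":-1},
    {"offset":[-0.004,0.001,0.031],"angular":[0,0,0],"gripper":-1},
    {"offset":[-0.004,0.001,0.031],"angular":[0,0,0],"gripper":-1},
    {"offset":[-0.004,0.001,0.031],"angular":[0,0,0],"gripper":-1},
    {"offset":[-0.004,0.001,0.031],"angular":[0,0,0],"gripper":-1},
    {"offset":[-0.004,0.001,0.031],"angular":[0,0,0],"gripper":-1},
    {"offset":[-0.004,0.001,0.031],"angular":[0,0,0],"gripper":-1},
  ],
)

```text
clock: 36.45
tcp_pos: [0.5802, -0.0809, 0.0906]
ee_rot: [0.998, -0.067, 0.001, 0.001]
force: [-12.0, 2.7, 29.4]
finger_gap: -0.0003
```

>>> send_rows(
  commands=[
    {"offset":[0,0,0],"angular":[0,0,0],"gripper":-1},
    {"offset":[0,0,0],"angular":[0,0,0],"gripper":-1},
    {"offset":[0,0,0],"angular":[0,0,0],"gripper":-1},
    {"offset":[0,0,0],"angular":[0,0,0],"gripper":-1},
    {"offset":[0,0,0],"angular":[0,0,0],"gripper":-1},
    {"offset":[0,0,0],"angular":[0,0,0],"gripper":-1},
    {"offset":[0,0,0],"angular":[0,0,0],"gripper":-1},
    {"offset":[0,0,0],"angular":[0,0,0],"gripper":-1},
    {"offset":[0,0,0],"angular":[0,0,0],"gripper":-1},
    {"offset":[0,0,0],"angular":[0,0,0],"gripper":-1},
  ],
)

```text
clock: 37.45
tcp_pos: [0.5802, -0.0809, 0.0906]
ee_rot: [0.998, -0.067, 0.001, 0.001]
force: [-11.7, 1.8, 29.0]
finger_gap: 0.0003
```

```bash
cat > pull.py <<'E'
from tins import *
s=st(); print(toP(s['tcp_pos']))
p=snap('top'); C=cloud(p); Q=toP(C); Z=C[...,2]; ok=p['z_map']>0
m=ok&(Q[...,0]<-.12)&(Q[...,0]>-.2)&(abs(Q[...,1])<.07)&(Z>.05)&(Z<.14); b=Q[m][:,0]<np.percentile(Q[m][:,0],50); print('pull z',np.median(Z[m][b]),np.percentile(Q[m][:,0],2))
print('to pull',tool([*toW(-.1535,0),.066],s))
E
python3 pull.py
```

```text
t 37.45 tcp [ 0.5802 -0.0809  0.0906] x [ 0.991 -0.133  0.003] y [-0.133 -0.991  0.001] z [ 0.002 -0.001 -1.   ] F [-11.7   1.8  29. ] gap 0.0003 j [-0.34  0.58  1.48 -0.    1.08 -0.2 ]
[-0.13567381 -0.1817922 ]
pull z 0.0793669301652895 -0.1537142938375331
to pull [-0.01780842 -0.18182335  0.02439538]
```

The ram is fully down (pull back at 79.4 mm). Next I pull the tray out again.

>>> send_rows(
  commands=[
    {"offset":[0,0,0],"angular":[0,0,0],"gripper":-1},
    {"offset":[0,0,0],"angular":[0,0,0],"gripper":-1},
    {"offset":[0,0,-0.04],"angular":[0,0,0],"gripper":-1},
    {"offset":[0,0,-0.08],"angular":[0,0,0],"gripper":-0.6},
    {"offset":[-0.01,-0.04,-0.09],"angular":[0,0,0],"gripper":0},
    {"offset":[-0.018,-0.08,-0.09],"angular":[0,0,0],"gripper":0.2},
    {"offset":[-0.018,-0.12,-0.09],"angular":[0,0,0],"gripper":0.2},
    {"offset":[-0.018,-0.16,-0.09],"angular":[0,0,0],"gripper":0.2},
    {"offset":[-0.018,-0.182,-0.08],"angular":[0,0,0],"gripper":0.2},
    {"offset":[-0.018,-0.182,-0.05],"angular":[0,0,0],"gripper":0.2},
  ],
)

```text
clock: 38.5
tcp_pos: [0.5876, 0.105, 0.1388]
ee_rot: [0.998, -0.065, 0.003, -0.0]
force: [0.9, -0.4, -0.1]
finger_gap: 0.0514
```

>>> send_rows(
  commands=[
    {"offset":[0,0,0.04],"angular":[0,0,0],"gripper":0.2},
    {"offset":[0,0,0.071],"angular":[0,0,0],"gripper":0.2},
    {"offset":[0,0,0.071],"angular":[0,0,0],"gripper":0.2},
    {"offset":[0,0,0.071],"angular":[0,0,0],"gripper":-1},
    {"offset":[0,0,0.071],"angular":[0,0,0],"gripper":-1},
    {"offset":[0,0,0.071],"angular":[0,0,0],"gripper":-1},
    {"offset":[0,0,0.071],"angular":[0,0,0],"gripper":-1},
    {"offset":[0,0,0.071],"angular":[0,0,0],"gripper":-1},
  ],
  newtons=25,
)

```text
clock: 39.3
tcp_pos: [0.5872, 0.1021, 0.0679]
ee_rot: [0.998, -0.067, 0.002, -0.0]
force: [0.3, -0.7, 7.7]
finger_gap: 0.0076
```

Run:
```python
from h import *
s=st(); print(toP(s['tcp_pos']))
```

```text
t 39.3 tcp [0.5872 0.1021 0.0679] x [ 0.991 -0.133  0.003] y [-0.133 -0.991 -0.   ] z [ 0.003 -0.    -1.   ] F [ 0.3 -0.7  7.7] gap 0.0076 j [-0.02  0.63  1.46 -0.    1.04  0.11]
[-0.15311419  0.00051012]
```

>>> send_rows(
  commands=[
    {"offset":[-0.004,0,0],"angular":[0,0,0],"gripper":-1},
    {"offset":[-0.014,0,0],"angular":[0,0,0],"gripper":-1},
    {"offset":[-0.026,0,0],"angular":[0,0,0],"gripper":-1},
    {"offset":[-0.038,0,0],"angular":[0,0,0],"gripper":-1},
    {"offset":[-0.05,0,0],"angular":[0,0,0],"gripper":-1},
    {"offset":[-0.062,0,0],"angular":[0,0,0],"gripper":-1},
    {"offset":[-0.074,0,0],"angular":[0,0,0],"gripper":-1},
    {"offset":[-0.086,0,0],"angular":[0,0,0],"gripper":-1},
    {"offset":[-0.098,0,0],"angular":[0,0,0],"gripper":-1},
    {"offset":[-0.11,0,0],"angular":[0,0,0],"gripper":-1},
  ],
)

```text
clock: 40.3
tcp_pos: [0.4786, 0.117, 0.0678]
ee_rot: [0.998, -0.067, 0.003, -0.0]
force: [2.4, 1.5, 5.5]
finger_gap: 0.0077
```

>>> send_rows(
  commands=[
    {"offset":[-0.012,0,0],"angular":[0,0,0],"gripper":-1},
    {"offset":[-0.024,0,0],"angular":[0,0,0],"gripper":-1},
    {"offset":[-0.036,0,0],"angular":[0,0,0],"gripper":-1},
    {"offset":[-0.045,0,0],"angular":[0,0,0],"gripper":-1},
    {"offset":[-0.051,0,0],"angular":[0,0,0],"gripper":-1},
    {"offset":[-0.055,0,0],"angular":[0,0,0],"gripper":-1},
    {"offset":[-0.058,0,0],"angular":[0,0,0],"gripper":-1},
    {"offset":[-0.058,0,0],"angular":[0,0,0],"gripper":-1},
  ],
)

```text
clock: 41.1
tcp_pos: [0.4247, 0.1244, 0.0681]
ee_rot: [0.998, -0.067, 0.007, -0.001]
force: [17.7, 0.9, -5.6]
finger_gap: 0.0074
```

>>> send_rows(
  commands=[
    {"offset":[0.003,0,0],"angular":[0,0,0],"gripper":0.1},
    {"offset":[0.003,0,0],"angular":[0,0,0],"gripper":0.1},
    {"offset":[0.003,0,0],"angular":[0,0,0],"gripper":0.1},
    {"offset":[0.003,0,-0.03],"angular":[0,0,0],"gripper":0.1},
    {"offset":[0.003,0,-0.07],"angular":[0,0,0],"gripper":0.1},
    {"offset":[0.003,0,-0.11],"angular":[0,0,0],"gripper":0.3},
    {"offset":[0.003,0,-0.125],"angular":[0,0,0],"gripper":0.5},
    {"offset":[0.003,0,-0.125],"angular":[0,0,0],"gripper":0.65},
  ],
)

```text
clock: 41.9
tcp_pos: [0.4233, 0.1242, 0.1928]
ee_rot: [0.998, -0.067, 0.002, -0.0]
force: [0.7, 0.7, -0.9]
finger_gap: 0.0702
```

```bash
cat > look2.py <<'E'
from tins import *
import sys
s=st(); p=snap('top',sys.argv[1] if len(sys.argv)>1 else None)
for c in tins(p): print(tool([*c,.13],s).round(4))
E
python3 look2.py top3.png
python3 - <<'E'
from h import *
p=snap('scene'); i=p['img'][180:340,260:460]; cv2.imwrite('pics/s6c.png',cv2.resize(i,None,fx=4,fy=4,interpolation=cv2.INTER_CUBIC)[:600,:,::-1])
# sample tray segmentation on top image by saturation/brightness
p=snap('top'); C=cloud(p); g=cv2.cvtColor(p['img'],cv2.COLOR_RGB2GRAY); sub=((g>60)&(g<150)).astype(np.uint8); sub[:, :370]=0; sub[:260]=0; sub[350:]=0; sub[:,485:]=0
sub=cv2.morphologyEx(sub,cv2.MORPH_OPEN,np.ones((5,5))); n,l,st_,ce=cv2.connectedComponentsWithStats(sub); k=l[302,428]; print(k,st_[k],ce[k])
cn,_=cv2.findContours((l==k).astype(np.uint8),cv2.RETR_EXTERNAL,cv2.CHAIN_APPROX_NONE); b=cv2.boxPoints(cv2.minAreaRect(cn[0])); W=np.array([at_z(p,q,.01)[:2] for q in b]); print(b.round(),W.round(4).tolist(),W.mean(0), np.linalg.norm(W[1]-W[0]),np.linalg.norm(W[2]-W[1]))
E
```

```text
t 41.9 tcp [0.4233 0.1242 0.1928] x [ 0.991 -0.133  0.004] y [-0.133 -0.991 -0.001] z [ 0.004  0.    -1.   ] F [ 0.7  0.7 -0.9] gap 0.0702 j [0.02 0.16 1.8  0.   1.18 0.15]
tin p0.89 (273, 240) [0.586  0.1695] r25.8 z0.1116 P [-0.1633  0.0672] 
tin p0.78 (298, 249) [0.5776 0.1047] r25.8 z0.1119 P [-0.163   0.0018] 
tin p0.77 (180, 289) [0.4644 0.4176] r25.7 z0.0389 P [-0.3169  0.2969] ORANGE
tin p0.56 (328, 250) [0.5687 0.0361] r25.7 z0.1117 P [-0.1627 -0.0674] 
tin p0.47 (426, 302) [ 0.4486 -0.2312] r89.5 z0.0027 P [-0.2461 -0.3483] 
[ 0.155  -0.0665  0.0635]
[ 0.1553 -0.0011  0.0634]
[ 0.0016 -0.2962  0.063 ]
[0.1556 0.068  0.0634]
[0.0721 0.349  0.0629]
2 [ 370  261  110   85 5917] [422.46848065 303.44380598]
[[360. 327.]
 [374. 256.]
 [484. 277.]
 [470. 348.]] [[0.3767, -0.0565], [0.5656, -0.0889], [0.5177, -0.3839], [0.3301, -0.3476]] [ 0.44750165 -0.21922726] 0.19161337331103026 0.2988613682160528
```

View pics/s6c.png

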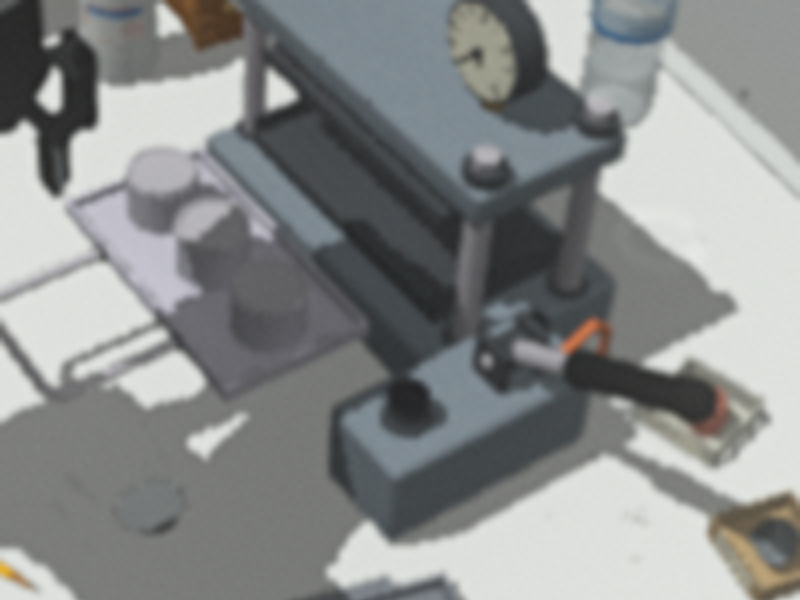

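All three lids are flush: tops dropped from 117.3 to 111.7 mm. The needle is back at rest and the tins stand in the tray. Now I fit the sample tray from the first, shadow-free top picture.

Run:
```python
from h import *; from m import rect
p=snap('top'); im=cv2.imread('pics/top0.png'); g=im.sum(-1); m=((g<385)).astype(np.uint8); m[:,:372]=0; m[:256]=0; m[350:]=0; m[:,487:]=0
m=cv2.morphologyEx(m,cv2.MORPH_OPEN,np.ones((9,9))); l=cv2.connectedComponents(m)[1]; k=l==l[302,428]; print(k.sum())
W=np.array([at_z(p,(u,v),.01)[:2] for v,u in np.argwhere(k)]); c,d,e=rect(W); print(c,d,e)
for dy in(.07,0,-.07): print(dy,c+dy*e)
s=st()
```

```text
5075
[ 0.44512958 -0.23498721] [145.2377166748047, 257.75701904296875] [0.38133472 0.924437  ]
0.07 [ 0.47182301 -0.17027663]
0 [ 0.44512958 -0.23498721]
-0.07 [ 0.41843615 -0.2996978 ]
t 42.15 tcp [0.422  0.1241 0.1897] x [ 0.991 -0.133 -0.003] y [-0.133 -0.991  0.   ] z [-0.003 -0.    -1.   ] F [-1.  -0.1  0.3] gap 0.0705 j [0.02 0.17 1.8  0.   1.18 0.15]
```

>>> send_rows(
  commands=[
    {"offset":[0.04,0.015,0],"angular":[0,0,0],"gripper":0.6},
    {"offset":[0.08,0.03,0],"angular":[0,0,0],"gripper":0.5},
    {"offset":[0.12,0.05,0],"angular":[0,0,0],"gripper":0.48},
    {"offset":[0.154,0.067,0.01],"angular":[0,0,0],"gripper":0.48},
    {"offset":[0.154,0.067,0.04],"angular":[0,0,0],"gripper":0.48},
    {"offset":[0.154,0.067,0.06],"angular":[0,0,0],"gripper":0.48},
    {"offset":[0.154,0.067,0.06],"angular":[0,0,0],"gripper":0.48},
    {"offset":[0.154,0.067,0.06],"angular":[0,0,0],"gripper":0.48},
  ],
)

```text
clock: 42.95
tcp_pos: [0.5663, 0.0373, 0.131]
ee_rot: [0.998, -0.067, -0.0, -0.0]
force: [-0.8, -0.0, 1.2]
finger_gap: 0.0633
```

Run:
```python
from h import *
s=st(); print(tool([.5687,.0361,.083],s))
```

```text
t 42.95 tcp [0.5663 0.0373 0.131 ] x [ 0.991 -0.133 -0.001] y [-0.133 -0.991  0.   ] z [-0.001  0.    -1.   ] F [-0.8 -0.   1.2] gap 0.0633 j [-0.14  0.5   1.5  -0.    1.14 -0.01]
[0.00255082 0.00087615 0.04800976]
```

>>> send_rows(
  commands=[
    {"offset":[0.0025,0.001,0.0],"angular":[0,0,0],"gripper":0.48},
    {"offset":[0.0025,0.001,0.025],"angular":[0,0,0],"gripper":0.48},
    {"offset":[0.0025,0.001,0.047],"angular":[0,0,0],"gripper":0.48},
    {"offset":[0.0025,0.001,0.048],"angular":[0,0,0],"gripper":0.48},
    {"offset":[0.0025,0.001,0.048],"angular":[0,0,0],"gripper":-0.2},
    {"offset":[0.0025,0.001,0.048],"angular":[0,0,0],"gripper":-0.2},
    {"offset":[0.0025,0.001,0.048],"angular":[0,0,0],"gripper":-0.2},
    {"offset":[0.0025,0.001,0.048],"angular":[0,0,0],"gripper":-0.2},
  ],
  newtons=30,
)

```text
clock: 43.75
tcp_pos: [0.5693, 0.0359, 0.0842]
ee_rot: [0.998, -0.067, 0.001, 0.0]
force: [0.8, 0.5, 4.3]
finger_gap: 0.0507
```

>>> send_rows(
  commands=[
    {"offset":[0,0,-0.03],"angular":[0,0,0],"gripper":-0.2},
    {"offset":[0,0,-0.06],"angular":[0,0,0],"gripper":-0.2},
    {"offset":[0,0,-0.075],"angular":[0,0,0],"gripper":-0.2},
    {"offset":[0,0,-0.075],"angular":[0,0,0],"gripper":-0.2},
  ],
)

```text
clock: 44.15
tcp_pos: [0.5697, 0.0358, 0.1604]
ee_rot: [0.998, -0.067, 0.002, 0.0]
force: [-1.0, 0.4, -1.2]
finger_gap: 0.0509
```

Run:
```python
from h import *
s=st()
for c in [(.470,-.172),(.443,-.237),(.416,-.302)]: print(tool([*c,.014],s))
```

```text
t 44.15 tcp [0.5697 0.0358 0.1604] x [ 0.991 -0.133  0.005] y [-0.133 -0.991  0.   ] z [ 0.005 -0.001 -1.   ] F [-1.   0.4 -1.2] gap 0.0509 j [-0.14  0.47  1.46  0.    1.21 -0.01]
[-0.07181738  0.2192308   0.14605336]
[-0.08992828  0.28724542  0.1459722 ]
[-0.10803918  0.35526004  0.14589103]
```

>>> send_rows(
  commands=[
    {"offset":[-0.025,0.04,0],"angular":[0,0,0],"gripper":-0.2},
    {"offset":[-0.05,0.08,0],"angular":[0,0,0],"gripper":-0.2},
    {"offset":[-0.07,0.12,0],"angular":[0,0,0],"gripper":-0.2},
    {"offset":[-0.09,0.16,0],"angular":[0,0,0],"gripper":-0.2},
    {"offset":[-0.1,0.2,0],"angular":[0,0,0],"gripper":-0.2},
    {"offset":[-0.108,0.24,0],"angular":[0,0,0],"gripper":-0.2},
    {"offset":[-0.108,0.28,0],"angular":[0,0,0],"gripper":-0.2},
    {"offset":[-0.108,0.32,0],"angular":[0,0,0],"gripper":-0.2},
    {"offset":[-0.108,0.355,0.01],"angular":[0,0,0],"gripper":-0.2},
    {"offset":[-0.108,0.355,0.05],"angular":[0,0,0],"gripper":-0.2},
  ],
)

```text
clock: 45.15
tcp_pos: [0.4148, -0.3065, 0.1092]
ee_rot: [0.998, -0.069, 0.002, 0.003]
force: [1.3, -0.4, -2.7]
finger_gap: 0.0512
```

>>> send_rows(
  commands=[
    {"offset":[0,0,0.04],"angular":[0,0,0],"gripper":-0.2},
    {"offset":[0,0,0.05],"angular":[0,0,0],"gripper":-0.2},
    {"offset":[0,0,0.05],"angular":[0,0,0],"gripper":-0.2},
  ],
)

```text
clock: 45.45
tcp_pos: [0.4139, -0.3008, 0.0569]
ee_rot: [0.998, -0.067, -0.001, -0.001]
force: [0.0, -0.4, -0.3]
finger_gap: 0.0511
```

Run:
```python
from h import *
s=st()
for c in [(.416,-.302)]: print(tool([*c,.0145],s))
p=snap('wrist','w6.png')
```

```text
t 45.45 tcp [ 0.4139 -0.3008  0.0569] x [ 0.991 -0.133 -0.003] y [-0.133 -0.991 -0.002] z [-0.002  0.003 -1.   ] F [ 0.  -0.4 -0.3] gap 0.0511 j [-0.86  0.5   1.73 -0.    0.91 -0.72]
[0.00237993 0.0009962  0.04234808]
```

View pics/w6.png

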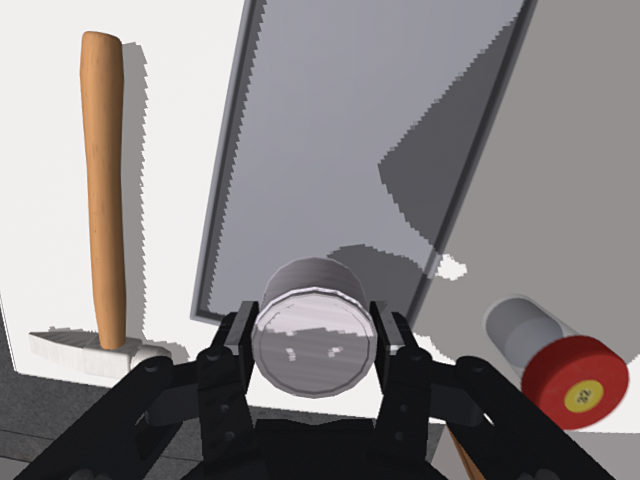

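Run:
```python
from h import *
p=snap('wrist'); print(at_z(p,(192,318),.011),'pred .333 -.321')
```

```text
[ 0.33213396 -0.32175018  0.011     ] pred .333 -.321
```

The corner check matches the prediction within 1 mm. Place tin A and return for the next.

>>> send_rows(
  commands=[
    {"offset":[0.002,0,0.025],"angular":[0,0,0],"gripper":-0.2},
    {"offset":[0.002,0,0.038],"angular":[0,0,0],"gripper":-0.2},
    {"offset":[0.002,0,0.0425],"angular":[0,0,0],"gripper":-0.2},
    {"offset":[0.002,0,0.0425],"angular":[0,0,0],"gripper":0.45},
    {"offset":[0.002,0,0.0425],"angular":[0,0,0],"gripper":0.45},
    {"offset":[0.002,0,0.0425],"angular":[0,0,0],"gripper":0.45},
    {"offset":[0.002,0,0.0],"angular":[0,0,0],"gripper":0.45},
    {"offset":[0.002,0,-0.045],"angular":[0,0,0],"gripper":0.45},
    {"offset":[0.002,0,-0.09],"angular":[0,0,0],"gripper":0.48},
    {"offset":[0.002,0,-0.125],"angular":[0,0,0],"gripper":0.48},
  ],
)

```text
clock: 46.55
tcp_pos: [0.4166, -0.302, 0.1865]
ee_rot: [0.998, -0.067, 0.001, 0.001]
force: [-0.0, -0.4, -0.0]
finger_gap: 0.0631
```

```bash
python3 look2.py
```

```text
t 46.55 tcp [ 0.4166 -0.302   0.1865] x [ 0.991 -0.133  0.003] y [-0.133 -0.991  0.002] z [ 0.002 -0.003 -1.   ] F [-0.  -0.4 -0. ] gap 0.0631 j [-0.86  0.33  1.6   0.    1.21 -0.72]
tin p0.90 (277, 249) [0.5769 0.1398] r43.1 z0.1116 P [-0.1684  0.0365] 
tin p0.81 (452, 314) [ 0.4185 -0.3008] r25.5 z0.0415 P [-0.2666 -0.4213] 
tin p0.58 (183, 286) [0.4644 0.4172] r25.8 z0.0383 P [-0.3169  0.2964] ORANGE
[ 0.0999 -0.4593  0.0557]
[ 0.0015 -0.0016  0.0565]
[-0.0485 -0.7193  0.0548]
```

Run:
```python
from h import *
p=snap('top'); i=p['img'][190:310,230:390]; cv2.imwrite('pics/t7c.png',cv2.resize(i,None,fx=5,fy=5,interpolation=cv2.INTER_CUBIC)[:,:,::-1])
C=cloud(p); Q=toP(C); m=((p['z_map']>0)&(C[...,2]>.104)&(C[...,2]<.125)&(Q[...,0]<-.09)&(Q[...,0]>-.27)&(abs(Q[...,1])<.16)).astype(np.uint8)
d=cv2.distanceTransform(m,cv2.DIST_L2,5); print(d.max())
for _ in range(3):
    v,u=np.unravel_index(d.argmax(),d.shape)
    if d[v,u]<6: break
    k=d[v-3:v+4,u-3:u+4]; yy,xx=np.mgrid[v-3:v+4,u-3:u+4]; w=k**6; u2,v2=(xx*w).sum()/w.sum(),(yy*w).sum()/w.sum()
    c=at_z(p,(u2,v2),.113); print((u2,v2),d[v,u],c,toP(c)); cv2.circle(d,(int(u),int(v)),16,0,-1)
n,l,S,ce=cv2.connectedComponentsWithStats(m); print(S)
```

```text
10.187599
(np.float64(300.01212385832), np.float64(246.14980298648427)) 10.187599 [0.57751213 0.10441126 0.113     ] [-0.16304558  0.00149168]
(np.float64(276.4301441451844), np.float64(252.04833180857878)) 6.3938 [0.56140535 0.16168147 0.113     ] [-0.18664313  0.05610514]
[[     0      0    640    480 306516]
 [   269    236     42     24    684]]
```

View pics/t7c.png

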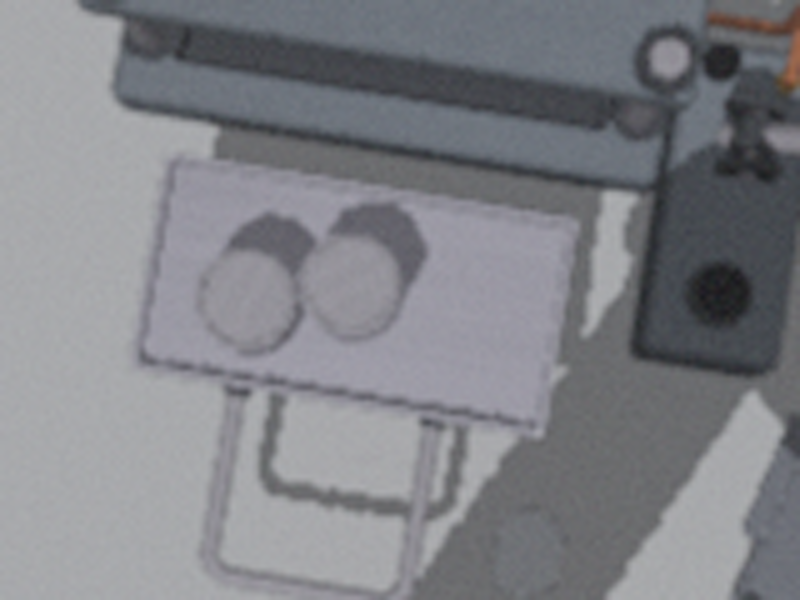

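The knock has happened: one tin moved within the tray to crop (250,300), next to the middle tin at crop (352,287). Both are upright. I pick the middle one now.

>>> send_rows(
  commands=[
    {"offset":[0.0,-0.045,0],"angular":[0,0,0],"gripper":0.48},
    {"offset":[0.01,-0.09,0],"angular":[0,0,0],"gripper":0.48},
    {"offset":[0.02,-0.135,0],"angular":[0,0,0],"gripper":0.48},
    {"offset":[0.03,-0.18,0],"angular":[0,0,0],"gripper":0.48},
    {"offset":[0.045,-0.225,0],"angular":[0,0,0],"gripper":0.48},
    {"offset":[0.06,-0.27,0],"angular":[0,0,0],"gripper":0.48},
    {"offset":[0.075,-0.315,0],"angular":[0,0,0],"gripper":0.48},
    {"offset":[0.09,-0.36,0],"angular":[0,0,0],"gripper":0.48},
    {"offset":[0.105,-0.4,0],"angular":[0,0,0],"gripper":0.48},
    {"offset":[0.1055,-0.424,0.02],"angular":[0,0,0],"gripper":0.48},
  ],
)

```text
clock: 47.7
tcp_pos: [0.5791, 0.1071, 0.1634]
ee_rot: [0.998, -0.066, 0.002, -0.0]
force: [1.1, 0.2, -0.0]
finger_gap: 0.0632
```

>>> send_rows(
  commands=[
    {"offset":[0,0,0.025],"angular":[0,0,0],"gripper":0.48},
    {"offset":[0,0,0.03],"angular":[0,0,0],"gripper":0.48},
    {"offset":[0,0,0.03],"angular":[0,0,0],"gripper":0.48},
  ],
)

```text
clock: 48.0
tcp_pos: [0.5768, 0.1041, 0.132]
ee_rot: [0.998, -0.067, -0.001, 0.0]
force: [-0.9, 0.3, 0.3]
finger_gap: 0.0632
```

Run:
```python
from h import *
s=st(); print(tool([.5775,.1044,.085],s)); p=snap('wrist','w8.png')
for d in env.mark_of('tin_0',p)[:3]: print(d['p'],toP(at_z(p,d['uv'],.073)))
p=snap('top'); print('knocked',at_z(p,(280,250),.113),toP(at_z(p,(280,250),.113)))
```

```text
t 48.0 tcp [0.5768 0.1041 0.132 ] x [ 0.991 -0.133 -0.003] y [-0.133 -0.991  0.   ] z [-0.003 -0.    -1.   ] F [-0.9  0.3  0.3] gap 0.0632 j [-0.02  0.54  1.44 -0.    1.17  0.11]
[ 0.0007624  -0.00045634  0.04700058]
0.96 [-0.18164025  0.05269416]
0.86 [-1.65294189e-01  8.45730503e-05]
knocked [0.5666781  0.15312007 0.113     ] [-0.18027607  0.0483228 ]
```

>>> send_rows(
  commands=[
    {"offset":[0.001,0,0.025],"angular":[0,0,0],"gripper":0.48},
    {"offset":[0.001,0,0.046],"angular":[0,0,0],"gripper":0.48},
    {"offset":[0.001,0,0.047],"angular":[0,0,0],"gripper":0.48},
    {"offset":[0.001,0,0.047],"angular":[0,0,0],"gripper":-0.2},
    {"offset":[0.001,0,0.047],"angular":[0,0,0],"gripper":-0.2},
    {"offset":[0.001,0,0.047],"angular":[0,0,0],"gripper":-0.2},
    {"offset":[0.001,0,0.047],"angular":[0,0,0],"gripper":-0.2},
  ],
  newtons=30,
)

```text
clock: 48.85
tcp_pos: [0.5789, 0.1042, 0.0871]
ee_rot: [0.998, -0.067, 0.001, -0.0]
force: [-0.4, -0.4, 3.8]
finger_gap: 0.0508
```

>>> send_rows(
  commands=[
    {"offset":[0,0,-0.03],"angular":[0,0,0],"gripper":-0.2},
    {"offset":[0,0,-0.06],"angular":[0,0,0],"gripper":-0.2},
    {"offset":[0,0,-0.075],"angular":[0,0,0],"gripper":-0.2},
    {"offset":[0,0,-0.075],"angular":[0,0,0],"gripper":-0.2},
  ],
)

```text
clock: 49.25
tcp_pos: [0.5794, 0.1043, 0.1634]
ee_rot: [0.998, -0.067, 0.002, -0.0]
force: [0.6, -0.2, -1.0]
finger_gap: 0.0506
```

Run:
```python
from h import *
s=st()
for c in [(.470,-.172),(.443,-.237)]: print(tool([*c,.014],s))
```

```text
t 49.25 tcp [0.5794 0.1043 0.1634] x [ 0.991 -0.133  0.005] y [-0.133 -0.991 -0.001] z [ 0.005 -0.    -1.   ] F [ 0.6 -0.2 -1. ] gap 0.0506 j [-0.02  0.51  1.4   0.    1.23  0.11]
[-0.07231511  0.28845245  0.14894254]
[-0.09042964  0.35646605  0.14882433]
```

>>> send_rows(
  commands=[
    {"offset":[-0.025,0.04,0],"angular":[0,0,0],"gripper":-0.2},
    {"offset":[-0.05,0.08,0],"angular":[0,0,0],"gripper":-0.2},
    {"offset":[-0.07,0.12,0],"angular":[0,0,0],"gripper":-0.2},
    {"offset":[-0.09,0.16,0],"angular":[0,0,0],"gripper":-0.2},
    {"offset":[-0.09,0.2,0],"angular":[0,0,0],"gripper":-0.2},
    {"offset":[-0.09,0.24,0],"angular":[0,0,0],"gripper":-0.2},
    {"offset":[-0.09,0.28,0],"angular":[0,0,0],"gripper":-0.2},
    {"offset":[-0.09,0.32,0],"angular":[0,0,0],"gripper":-0.2},
    {"offset":[-0.09,0.356,0.01],"angular":[0,0,0],"gripper":-0.2},
    {"offset":[-0.09,0.356,0.05],"angular":[0,0,0],"gripper":-0.2},
  ],
)

```text
clock: 50.25
tcp_pos: [0.4425, -0.2415, 0.1123]
ee_rot: [0.998, -0.069, 0.003, 0.003]
force: [0.9, 0.2, -2.0]
finger_gap: 0.051
```

>>> send_rows(
  commands=[
    {"offset":[0,0,0.04],"angular":[0,0,0],"gripper":-0.2},
    {"offset":[0,0,0.05],"angular":[0,0,0],"gripper":-0.2},
    {"offset":[0,0,0.05],"angular":[0,0,0],"gripper":-0.2},
  ],
)

```text
clock: 50.55
tcp_pos: [0.4412, -0.236, 0.0599]
ee_rot: [0.998, -0.067, -0.001, -0.001]
force: [-0.5, 0.1, -0.2]
finger_gap: 0.0508
```

Run:
```python
from h import *
s=st()
for c in [(.443,-.237)]: print(tool([*c,.0175],s))
```

```text
t 50.55 tcp [ 0.4412 -0.236   0.0599] x [ 0.991 -0.133 -0.003] y [-0.133 -0.991 -0.002] z [-0.003  0.002 -1.   ] F [-0.5  0.1 -0.2] gap 0.0508 j [-0.73  0.47  1.77  0.    0.91 -0.59]
[0.00206141 0.00087422 0.04240979]
```

>>> send_rows(
  commands=[
    {"offset":[0.002,0,0.025],"angular":[0,0,0],"gripper":-0.2},
    {"offset":[0.002,0,0.038],"angular":[0,0,0],"gripper":-0.2},
    {"offset":[0.002,0,0.0425],"angular":[0,0,0],"gripper":-0.2},
    {"offset":[0.002,0,0.0425],"angular":[0,0,0],"gripper":0.45},
    {"offset":[0.002,0,0.0425],"angular":[0,0,0],"gripper":0.45},
    {"offset":[0.002,0,0.0425],"angular":[0,0,0],"gripper":0.45},
    {"offset":[0.002,0,0.0],"angular":[0,0,0],"gripper":0.45},
    {"offset":[0.002,0,-0.045],"angular":[0,0,0],"gripper":0.45},
    {"offset":[0.002,0,-0.09],"angular":[0,0,0],"gripper":0.48},
    {"offset":[0.002,0,-0.125],"angular":[0,0,0],"gripper":0.48},
  ],
)

```text
clock: 51.55
tcp_pos: [0.444, -0.2371, 0.1895]
ee_rot: [0.998, -0.067, 0.001, 0.001]
force: [0.4, -0.1, -0.2]
finger_gap: 0.0633
```

```bash
python3 look2.py
```

```text
t 51.55 tcp [ 0.444  -0.2371  0.1895] x [ 0.991 -0.133  0.003] y [-0.133 -0.991  0.002] z [ 0.003 -0.002 -1.   ] F [ 0.4 -0.1 -0.2] gap 0.0633 j [-0.72  0.3   1.63  0.    1.21 -0.59]
tin p0.83 (423, 306) [ 0.4465 -0.2365] r26.1 z0.0417 P [-0.2475 -0.3539] 
tin p0.82 (280, 248) [0.5692 0.1553] r25.7 z0.1114 P [-0.1781  0.0509] 
tin p0.82 (180, 290) [0.4641 0.4176] r26.0 z0.0385 P [-0.3172  0.2968] ORANGE
[ 0.0022 -0.0009  0.0595]
[ 0.0716 -0.4057  0.0589]
[-0.0674 -0.6516  0.0581]
```

>>> send_rows(
  commands=[
    {"offset":[0.0,-0.045,0],"angular":[0,0,0],"gripper":0.48},
    {"offset":[0.01,-0.09,0],"angular":[0,0,0],"gripper":0.48},
    {"offset":[0.02,-0.135,0],"angular":[0,0,0],"gripper":0.48},
    {"offset":[0.03,-0.18,0],"angular":[0,0,0],"gripper":0.48},
    {"offset":[0.04,-0.225,0],"angular":[0,0,0],"gripper":0.48},
    {"offset":[0.05,-0.27,0],"angular":[0,0,0],"gripper":0.48},
    {"offset":[0.06,-0.315,0],"angular":[0,0,0],"gripper":0.48},
    {"offset":[0.07,-0.36,0],"angular":[0,0,0],"gripper":0.48},
    {"offset":[0.0716,-0.4,0],"angular":[0,0,0],"gripper":0.48},
    {"offset":[0.0716,-0.4055,0.02],"angular":[0,0,0],"gripper":0.48},
  ],
)

```text
clock: 52.65
tcp_pos: [0.5697, 0.1595, 0.1674]
ee_rot: [0.998, -0.065, 0.002, -0.001]
force: [0.8, -0.6, 0.6]
finger_gap: 0.0632
```

>>> send_rows(
  commands=[
    {"offset":[0,0,0.025],"angular":[0,0,0],"gripper":0.48},
    {"offset":[0,0,0.03],"angular":[0,0,0],"gripper":0.48},
    {"offset":[0,0,0.03],"angular":[0,0,0],"gripper":0.48},
  ],
)

```text
clock: 52.95
tcp_pos: [0.5684, 0.1553, 0.1356]
ee_rot: [0.998, -0.067, -0.001, 0.0]
force: [0.1, 1.1, 0.2]
finger_gap: 0.0633
```

Run:
```python
from h import *
s=st(); print(tool([.5690,.1553,.088],s)); p=snap('wrist','w9.png')
for d in env.mark_of('tin_0',p)[:3]: print(d['p'],toP(at_z(p,d['uv'],.073)),d['uv'])
```

```text
t 52.95 tcp [0.5684 0.1553 0.1356] x [ 0.991 -0.133 -0.002] y [-0.133 -0.991  0.   ] z [-0.002 -0.    -1.   ] F [0.1 1.1 0.2] gap 0.0633 j [ 0.07  0.54  1.42 -0.    1.18  0.2 ]
[ 0.00068504 -0.00013762  0.04755842]
0.68 [-0.18041384  0.05156381] [312.9, 263.3]
```

>>> send_rows(
  commands=[
    {"offset":[0,0,0.025],"angular":[0,0,0],"gripper":0.48},
    {"offset":[0,0,0.045],"angular":[0,0,0],"gripper":0.48},
    {"offset":[0,0,0.0475],"angular":[0,0,0],"gripper":0.48},
    {"offset":[0,0,0.0475],"angular":[0,0,0],"gripper":-0.2},
    {"offset":[0,0,0.0475],"angular":[0,0,0],"gripper":-0.2},
    {"offset":[0,0,0.0475],"angular":[0,0,0],"gripper":-0.2},
    {"offset":[0,0,0.0475],"angular":[0,0,0],"gripper":-0.2},
  ],
  newtons=30,
)

```text
clock: 53.75
tcp_pos: [0.5692, 0.1555, 0.0896]
ee_rot: [0.998, -0.067, 0.001, -0.0]
force: [-0.1, -0.5, 3.2]
finger_gap: 0.0509
```

>>> send_rows(
  commands=[
    {"offset":[0,0,-0.03],"angular":[0,0,0],"gripper":-0.2},
    {"offset":[0,0,-0.06],"angular":[0,0,0],"gripper":-0.2},
    {"offset":[0,0,-0.075],"angular":[0,0,0],"gripper":-0.2},
    {"offset":[0,0,-0.075],"angular":[0,0,0],"gripper":-0.2},
  ],
)

```text
clock: 54.15
tcp_pos: [0.5697, 0.1556, 0.1659]
ee_rot: [0.998, -0.067, 0.002, -0.0]
force: [-1.0, -0.3, -2.5]
finger_gap: 0.0503
```

Run:
```python
from h import *
s=st()
for c in [(.470,-.172)]: print(tool([*c,.014],s))
```

```text
t 54.15 tcp [0.5697 0.1556 0.1659] x [ 0.991 -0.133  0.005] y [-0.133 -0.991 -0.001] z [ 0.005  0.    -1.   ] F [-1.  -0.3 -2.5] gap 0.0503 j [ 0.07  0.51  1.39 -0.    1.24  0.2 ]
[-0.05592882  0.33806942  0.15138285]
```

>>> send_rows(
  commands=[
    {"offset":[-0.02,0.04,0],"angular":[0,0,0],"gripper":-0.2},
    {"offset":[-0.04,0.08,0],"angular":[0,0,0],"gripper":-0.2},
    {"offset":[-0.056,0.12,0],"angular":[0,0,0],"gripper":-0.2},
    {"offset":[-0.056,0.16,0],"angular":[0,0,0],"gripper":-0.2},
    {"offset":[-0.056,0.2,0],"angular":[0,0,0],"gripper":-0.2},
    {"offset":[-0.056,0.24,0],"angular":[0,0,0],"gripper":-0.2},
    {"offset":[-0.056,0.28,0],"angular":[0,0,0],"gripper":-0.2},
    {"offset":[-0.056,0.32,0],"angular":[0,0,0],"gripper":-0.2},
    {"offset":[-0.056,0.338,0.01],"angular":[0,0,0],"gripper":-0.2},
    {"offset":[-0.056,0.338,0.05],"angular":[0,0,0],"gripper":-0.2},
  ],
)

```text
clock: 55.15
tcp_pos: [0.4693, -0.1754, 0.1148]
ee_rot: [0.998, -0.068, 0.003, 0.002]
force: [0.3, -0.5, -1.9]
finger_gap: 0.0506
```

>>> send_rows(
  commands=[
    {"offset":[0,0,0.04],"angular":[0,0,0],"gripper":-0.2},
    {"offset":[0,0,0.05],"angular":[0,0,0],"gripper":-0.2},
    {"offset":[0,0,0.05],"angular":[0,0,0],"gripper":-0.2},
  ],
)

```text
clock: 55.45
tcp_pos: [0.4675, -0.1716, 0.0624]
ee_rot: [0.998, -0.067, -0.001, -0.001]
force: [0.9, -0.5, -1.2]
finger_gap: 0.0509
```

Run:
```python
from h import *
s=st()
for c in [(.470,-.172)]: print(tool([*c,.02],s))
```

```text
t 55.45 tcp [ 0.4675 -0.1716  0.0624] x [ 0.991 -0.133 -0.003] y [-0.133 -0.991 -0.001] z [-0.003  0.002 -1.   ] F [ 0.9 -0.5 -1.2] gap 0.0509 j [-0.59  0.46  1.77 -0.    0.91 -0.45]
[0.00261583 0.00016137 0.04241686]
```

>>> send_rows(
  commands=[
    {"offset":[0.0025,0,0.025],"angular":[0,0,0],"gripper":-0.2},
    {"offset":[0.0025,0,0.038],"angular":[0,0,0],"gripper":-0.2},
    {"offset":[0.0025,0,0.0425],"angular":[0,0,0],"gripper":-0.2},
    {"offset":[0.0025,0,0.0425],"angular":[0,0,0],"gripper":0.45},
    {"offset":[0.0025,0,0.0425],"angular":[0,0,0],"gripper":0.45},
    {"offset":[0.0025,0,0.0425],"angular":[0,0,0],"gripper":0.45},
    {"offset":[0.0025,0,0.0],"angular":[0,0,0],"gripper":0.45},
    {"offset":[0.0025,0,-0.045],"angular":[0,0,0],"gripper":0.4},
    {"offset":[0.0025,0,-0.09],"angular":[0,0,0],"gripper":0.3},
    {"offset":[0.0025,0,-0.12],"angular":[0,0,0],"gripper":0.2},
  ],
)

```text
clock: 56.45
tcp_pos: [0.4712, -0.1727, 0.1874]
ee_rot: [0.998, -0.067, 0.002, 0.001]
force: [1.1, -0.7, -0.6]
finger_gap: 0.0514
```

```bash
python3 look2.py
python3 - <<'E'
from h import *
print(tool([*toW(-.3185,0),.066]))
E
```

```text
t 56.45 tcp [ 0.4712 -0.1727  0.1874] x [ 0.991 -0.133  0.004] y [-0.133 -0.991  0.002] z [ 0.004 -0.003 -1.   ] F [ 1.1 -0.7 -0.6] gap 0.0514 j [-0.59  0.3   1.64  0.    1.2  -0.45]
tin p0.68 (183, 288) [0.4642 0.4176] r25.8 z0.0385 P [-0.3171  0.2967] ORANGE
tin p0.53 (402, 287) [ 0.4745 -0.1679] r24.9 z0.0415 P [-0.2288 -0.2821] 
[-0.0857 -0.5842  0.0559]
[ 0.0024 -0.0053  0.0574]
[-0.08904673 -0.2883098   0.1204219 ]
```

>>> send_rows(
  commands=[
    {"offset":[-0.015,-0.045,0],"angular":[0,0,0],"gripper":0.2},
    {"offset":[-0.03,-0.09,0],"angular":[0,0,0],"gripper":0.2},
    {"offset":[-0.045,-0.135,0],"angular":[0,0,0],"gripper":0.2},
    {"offset":[-0.06,-0.18,0],"angular":[0,0,0],"gripper":0.2},
    {"offset":[-0.075,-0.225,0],"angular":[0,0,0],"gripper":0.2},
    {"offset":[-0.088,-0.265,0],"angular":[0,0,0],"gripper":0.2},
    {"offset":[-0.088,-0.288,0.01],"angular":[0,0,0],"gripper":0.2},
    {"offset":[-0.088,-0.288,0.04],"angular":[0,0,0],"gripper":0.2},
    {"offset":[-0.088,-0.288,0.05],"angular":[0,0,0],"gripper":0.2},
    {"offset":[-0.088,-0.288,0.05],"angular":[0,0,0],"gripper":0.2},
  ],
)

```text
clock: 57.55
tcp_pos: [0.421, 0.1245, 0.1324]
ee_rot: [0.998, -0.067, -0.002, 0.0]
force: [-0.6, -0.1, -0.4]
finger_gap: 0.0514
```

Run:
```python
from h import *
s=st();print(tool([*toW(-.3185,0),.066]))
```

```text
t 57.55 tcp [0.421  0.1245 0.1324] x [ 0.991 -0.133 -0.003] y [-0.133 -0.991  0.001] z [-0.003 -0.    -1.   ] F [-0.6 -0.1 -0.4] gap 0.0514 j [ 0.02  0.24  1.88 -0.    1.03  0.15]
[0.00252502 0.00048535 0.06643864]
```

>>> send_rows(
  commands=[
    {"offset":[0.002,0,0.035],"angular":[0,0,0],"gripper":0.2},
    {"offset":[0.002,0,0.066],"angular":[0,0,0],"gripper":0.2},
    {"offset":[0.002,0,0.066],"angular":[0,0,0],"gripper":0.2},
    {"offset":[0.002,0,0.066],"angular":[0,0,0],"gripper":-1},
    {"offset":[0.002,0,0.066],"angular":[0,0,0],"gripper":-1},
    {"offset":[0.002,0,0.066],"angular":[0,0,0],"gripper":-1},
    {"offset":[0.002,0,0.066],"angular":[0,0,0],"gripper":-1},
    {"offset":[0.002,0,0.066],"angular":[0,0,0],"gripper":-1},
  ],
  newtons=25,
)

```text
clock: 58.35
tcp_pos: [0.4248, 0.1245, 0.0689]
ee_rot: [0.998, -0.067, 0.002, -0.0]
force: [-0.3, -1.5, 8.3]
finger_gap: 0.0079
```

>>> send_rows(
  commands=[
    {"offset":[0.01,0,0],"angular":[0,0,0],"gripper":-1},
    {"offset":[0.025,0,0],"angular":[0,0,0],"gripper":-1},
    {"offset":[0.04,0,0],"angular":[0,0,0],"gripper":-1},
    {"offset":[0.055,0,0],"angular":[0,0,0],"gripper":-1},
    {"offset":[0.07,0,0],"angular":[0,0,0],"gripper":-1},
    {"offset":[0.085,0,0],"angular":[0,0,0],"gripper":-1},
    {"offset":[0.1,0,0],"angular":[0,0,0],"gripper":-1},
    {"offset":[0.115,0,0],"angular":[0,0,0],"gripper":-1},
    {"offset":[0.13,0,0],"angular":[0,0,0],"gripper":-1},
    {"offset":[0.142,0,0],"angular":[0,0,0],"gripper":-1},
  ],
)

```text
clock: 59.35
tcp_pos: [0.5656, 0.1051, 0.069]
ee_rot: [0.998, -0.067, 0.001, 0.0]
force: [-3.1, -3.4, 8.8]
finger_gap: 0.0078
```

>>> send_rows(
  commands=[
    {"offset":[0.008,0,0],"angular":[0,0,0],"gripper":-1},
    {"offset":[0.015,0,0],"angular":[0,0,0],"gripper":-1},
    {"offset":[0.021,0,0],"angular":[0,0,0],"gripper":-1},
    {"offset":[0.026,0,0],"angular":[0,0,0],"gripper":-1},
    {"offset":[0.029,0,0],"angular":[0,0,0],"gripper":-1},
    {"offset":[0.029,0,0],"angular":[0,0,0],"gripper":-1},
  ],
)

```text
clock: 59.95
tcp_pos: [0.5886, 0.102, 0.0686]
ee_rot: [0.998, -0.066, -0.007, 0.001]
force: [-29.9, -1.5, 24.8]
finger_gap: 0.0077
```

Run:
```python
from h import *
s=st();print(toP(s['tcp_pos']))
```

```text
t 59.95 tcp [0.5886 0.102  0.0686] x [ 0.991 -0.132 -0.013] y [-0.132 -0.991  0.002] z [-0.013 -0.    -1.   ] F [-29.9  -1.5  24.8] gap 0.0077 j [-0.02  0.64  1.44 -0.    1.07  0.11]
[-0.1517568   0.00058847]
```

The tray is home against its stop at 30 N. I release, back away and check.

>>> send_rows(
  commands=[
    {"offset":[-0.005,0,0],"angular":[0,0,0],"gripper":-1},
    {"offset":[-0.005,0,0],"angular":[0,0,0],"gripper":0.1},
    {"offset":[-0.005,0,0],"angular":[0,0,0],"gripper":0.1},
    {"offset":[-0.005,0,0],"angular":[0,0,0],"gripper":0.1},
    {"offset":[-0.005,0,-0.03],"angular":[0,0,0],"gripper":0.1},
    {"offset":[-0.005,0,-0.07],"angular":[0,0,0],"gripper":0.1},
    {"offset":[-0.005,0,-0.11],"angular":[0,0,0],"gripper":0.1},
    {"offset":[-0.03,-0.03,-0.13],"angular":[0,0,0],"gripper":0.1},
    {"offset":[-0.07,-0.06,-0.13],"angular":[0,0,0],"gripper":0.1},
    {"offset":[-0.11,-0.09,-0.13],"angular":[0,0,0],"gripper":0.1},
  ],
)

```text
clock: 60.95
tcp_pos: [0.4954, 0.2065, 0.1979]
ee_rot: [0.998, -0.067, 0.0, -0.0]
force: [0.5, 0.5, 0.3]
finger_gap: 0.0469
```

>>> send_rows(
  commands=[
    {"offset":[-0.04,-0.03,0],"angular":[0,0,0],"gripper":0.1},
    {"offset":[-0.08,-0.06,0],"angular":[0,0,0],"gripper":0.1},
    {"offset":[-0.12,-0.1,0],"angular":[0,0,0],"gripper":0.1},
    {"offset":[-0.14,-0.14,0],"angular":[0,0,0],"gripper":0.1},
    {"offset":[-0.16,-0.18,0],"angular":[0,0,0],"gripper":0.1},
    {"offset":[-0.16,-0.18,0],"angular":[0,0,0],"gripper":0.1},
    {"offset":[-0.16,-0.18,0],"angular":[0,0,0],"gripper":0.1},
  ],
)

```text
clock: 61.65
tcp_pos: [0.3612, 0.4057, 0.1972]
ee_rot: [0.998, -0.066, -0.0, 0.0]
force: [0.1, 0.1, -0.1]
finger_gap: 0.047
```

```bash
python3 pull.py; python3 look2.py
python3 - <<'E'
from h import *
p=snap('scene','s10.png')
E
```

```text
t 61.65 tcp [0.3612 0.4057 0.1972] x [ 0.991 -0.131 -0.   ] y [-0.131 -0.991  0.001] z [-0.    -0.001 -1.   ] F [ 0.1  0.1 -0.1] gap 0.047 j [ 0.63  0.38  1.49 -0.    1.27  0.76]
[-0.41756529  0.27130874]
pull z 0.07947488360506227 -0.15435394282463555
to pull [0.26351587 0.27178392 0.1312776 ]
t 61.7 tcp [0.3618 0.405  0.1973] x [ 0.991 -0.133 -0.   ] y [-0.133 -0.991  0.001] z [-0.    -0.001 -1.   ] F [ 0.5 -0.9  0. ] gap 0.0468 j [ 0.63  0.38  1.49 -0.    1.27  0.76]
tin p0.87 (452, 313) [ 0.4184 -0.3008] r26.1 z0.0416 P [-0.2668 -0.4213] 
tin p0.64 (182, 288) [0.4639 0.4178] r26.1 z0.0385 P [-0.3174  0.297 ] ORANGE
tin p0.62 (402, 292) [ 0.4737 -0.172 ] r26.0 z0.0416 P [-0.2291 -0.2863] 
tin p0.62 (424, 302) [ 0.4464 -0.2366] r25.6 z0.0416 P [-0.2475 -0.354 ] 
[0.1499 0.6919 0.0676]
[ 0.0996 -0.0264  0.0673]
[0.1877 0.5569 0.0676]
[0.1692 0.6246 0.0676]
```

View pics/s10.png

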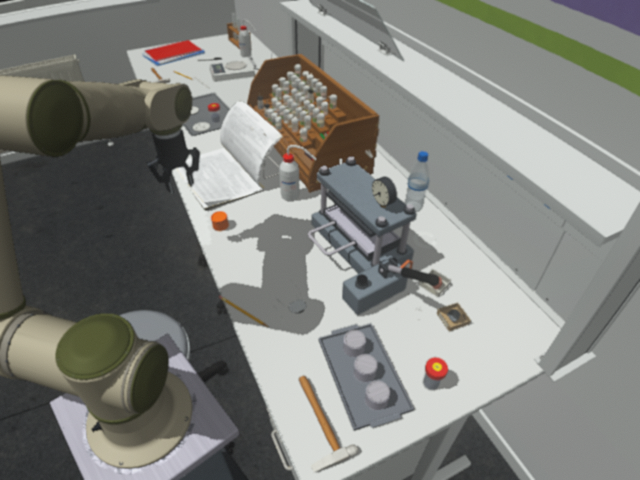

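```bash
for i in 1 2 3 4; do python3 pull.py | grep 'pull z'; done
```

```text
pull z 0.07985293469322974 -0.15425517716618944
pull z 0.0798697874324914 -0.1542862802892324
pull z 0.0805239199523462 -0.15432360120519809
pull z 0.07967288431427066 -0.15414678582842367
```

```bash
python3 -c "
from h import *
st(); print(env.finish_job())"
```

```text
t 62.05 tcp [0.362  0.4048 0.1976] x [ 0.991 -0.134  0.   ] y [-0.134 -0.991 -0.   ] z [ 0.  0. -1.] F [ 0.  -0.1  0.6] gap 0.0471 j [0.63 0.38 1.49 0.   1.27 0.76]
the job is handed in; nothing more can be done
None
```

The job is done and handed in at 62 s of the 200 s allowed; no verdict was reported.

**What I did**
- I pulled the press tray out to its stop and stood the three grey tins in it with lids proud, then pushed it home.
- Four full lever strokes raised the ram about 10 mm each, to 39–40 mm. The gauge needle went past straight up.
- I held the release valve down until the ram was fully down, then moved the closed tins to the grey sample tray. The empty press tray is pushed home, and the orange look-alike was not touched.

**Last checks**
- **Tins:** all three stand upright in the sample tray, with tops at about 41.6 mm. The lid tops had dropped from 117.3 mm to 111.7 mm in the press, which matches fully home.
- **Press:** the ram is down, and the lever and gauge needle are at rest. The final push met the tray's stop at 30 N.
- **Bystanders:** the sample cup and loupe look unmoved in the last picture; I did not measure them.

**What disagreed or went off plan**
- One tin was knocked a few centimetres inside the pulled-out tray, after pressing. It stayed upright, and I located it again before picking it up.
- The final pull position reads about 0.4 mm further out than after the first push home. I took this as measurement noise and did not push again.

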